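# Pack a floating radio unit in its bench tray with spacer bars until it is snug

### The arm

A 6-joint arm with a two-finger parallel gripper is mounted at the origin on the work surface. World frame = base frame: x ahead of the robot, y to its left, z up, the work surface at z = 0. Lengths are in m, angles in rad, forces in N, time in s.
With the tool pointing down it reaches from about 0.35 to 0.775 m from the base axis. Payload 5.5 kg.
Tool frame: the origin (TCP) lies between the finger pads; the fingertips stand 19 mm ahead of it and the grasp point (between the pads) is the TCP (env.tcp_to_tips is the distance from the TCP to the fingertips, in m); z points along the fingers, y is the direction in which the jaws open and shut (so a half turn about z gives the same grasp; the last joint's range is limited). The gripper opens to 85 mm and grips with 20 to 120 N. Pads are 22 mm wide; open, the fingers measure 114 mm over their backs; the gripper's body (76 mm by 85 mm) begins 54 mm behind the grasp point. The pads swing forward as they close: fully open they stand 13 mm farther back than shut.
Start: joints at [1.176, 0.313, 0.046, 1.304, 0, 1.431], TCP at [0.145, 0.556, 0.25] pointing down, gripper open.
Joint ranges: [-2.76, 2.76], [-0.86, 1.69], [-1.03, 1.26], [-2.2, 2.34], [-1.47, 1.5], [-3.14, 3.14]. Speed limits (rad/s): [2.57, 2.57, 3.14, 3.14, 3.14, 3.14].

### API

Orientations are given as a unit quaternion [w, x, y, z].
In Python, from workcell import env, eyes, job gives the robot as it stands. The module is installed in compiled form; this text tells all that it offers.
- The arm moves only by the tool move_arm, never from a script. Its argument "commands" is a list of rows, each a list of 3 entries, a list of its own where there are three numbers: the shift along the world's x, y, z as a fraction of full scale, then the turn, a rotation vector about the world's x, y, z as a fraction of full scale, then the gripper command: -1 is shut, 1 is fully open, values between are in proportion. In form: [[[x, y, z], [wx, wy, wz], gripper], ...]. A call has 1 to 5 rows; each row shifts and turns the commanded pose from where the row before left it; what a row does not reach is not made up. Full scale, the value 1, is 0.04 m for a shift and 8 degrees for a turn. A row lasts 1/10 s, in which the tool goes at most 50 mm and 8.59 degrees, less where a joint would pass 70% of its speed; a pose out of reach is approached as far as the arm can. A call with a number of a shift or a turn outside -1 to 1 is refused whole. A call with a gripper value outside its range is refused whole. The fingers move at their own pace and stop on an object; "newtons" is the grip in N (left out, the last holds). Time passes only in rows, so rows that do not move let the fingers close. It gives the time, the measured TCP pose, the force and the opening at its end, in the units of the state.
- env.get_state(): the state, without advancing time (a new reading comes with each control period).
- eyes.read_camera(name): name is "scene" or "side" or "wrist"; returns a dict with "frame" (384x512x3 uint8, red, green, blue), "mtx" (3x3 intrinsics, pixels), "k1" (the pictures are not rectified: a ray, as slopes to the right and down, at radius r is drawn at 1 + k1 r^2 times it, then the intrinsics apply), "camera_from_world" (4x4, takes a point from world to camera coordinates); the wrist camera has in their place "mount" (4x4, takes a point from camera to tool coordinates, whose origin is the TCP and whose axes are the flange's). Camera axes: x right, y down, z forward; pixel columns grow to the right and rows downward; lengths in m; the calibration is good to about 2 mm. A picture is of the moment at which its call begins: read the wrist's pose just before it. There is no depth.
- job.hand_in(): hands the job in, once; it reports no verdict.
The state is a dict: "clock": time; "joint_pos": joint angles; "qvel": joint speeds; "tau": joint torques, N m; "tcp_pos": TCP position; "orientation": TCP orientation; "wrist_force": force on the tool from outside, world axes, zero at the start; "ft_torque": the same for the moment, N m; "finger_gap": finger opening in m.
Only numpy, scipy, OpenCV 4.12 (cv2) and the standard library are available. Lean on these libraries where they do the work, as an engineer would, in place of code of your own. Each camera call takes 0.05 s, during which the arm holds its last target.

### The job

The radio unit is loose in its bench tray. Slide spacer bars, one at a time, nose first into the gap between the tray's side rail and the unit, each fully home against the rear rail, and stop at the first bar that goes in with clear resistance, so that the bars are held snugly by the unit's spring mount. Leave the spare bars lying where they are and do not disturb the other things on the bench.

Things in the scene. Friction and masses are not known exactly. Their poses are not given: they have to be found in the camera images.
- tray: grey tray fixed to the bench, x into the gap (away from the robot), z up, origin at bench height. Its deck, on which bars slide, is 8 above the bench, x -225 to 110, y 30 to -275 (mm). Side rail: aluminium, 12 thick, 25 above the deck, its gap-side face is the plane y = 0 (gap on the -y side), x from -35 to 97. Rear rail, same height: front face at x = 85, y from 0 to -252
- rail_front (a point): front end of the side rail's gap-side face, at deck height (tray x = -35, y = 0 mm). A bar is home when its nose touches the rear rail: its origin is then at tray x = 25 and its square tail is level with this point, standing out 35 in front of the unit. Bars stand side by side along the tray's x, the first against the side rail, each next one on the -y side of those already in
- unit: olive radio unit, 82 deep (x) x 165 wide (y) x 70 high, top 79 above the bench, parallel to the tray; it only slides along the tray's y. Origin: front end of its gap-side face, at bench height; front face at tray x = 0, the unit lies on the -y side. Gap width = minus the origin's y in the tray's frame. The front corner at the gap is cut back 9 in y, tapering to 0 over 26 in x
- unit_mid (a point): middle of the unit's gap-side face at deck height. The unit floats: it slides off with 0.5 N for up to 8 mm (starting anywhere in that play), then a spring mount yields 10 mm more at 4.5 to 5.7 N, then stops dead; neither end is visible. Pushed at the tail, a bar taking up play needs 1 to 2 N, the one that meets the spring 4 to 15 N. Two or three bars are needed; no further one goes in
- bar0: one of four alike aluminium spacer bars, 120 long x 10 thick x 16 high, 40 to 85 g, lying on the deck in a row before the unit, about 48 apart, within 0.08 rad of the tray's x. Origin: centre of the underside; x along it towards the nose. The nose (+x) end tapers over its last 18 from 10 to 4 thick, all on its -y side (1.5 chamfer on +y); the tail is square. Which name lies where in the row varies
- bar1: one of four alike aluminium spacer bars, 120 long x 10 thick x 16 high, 40 to 85 g, lying on the deck in a row before the unit, about 48 apart, within 0.08 rad of the tray's x. Origin: centre of the underside; x along it towards the nose. The nose (+x) end tapers over its last 18 from 10 to 4 thick, all on its -y side (1.5 chamfer on +y); the tail is square. Which name lies where in the row varies
- bar2: one of four alike aluminium spacer bars, 120 long x 10 thick x 16 high, 40 to 85 g, lying on the deck in a row before the unit, about 48 apart, within 0.08 rad of the tray's x. Origin: centre of the underside; x along it towards the nose. The nose (+x) end tapers over its last 18 from 10 to 4 thick, all on its -y side (1.5 chamfer on +y); the tail is square. Which name lies where in the row varies
- bar3: one of four alike aluminium spacer bars, 120 long x 10 thick x 16 high, 40 to 85 g, lying on the deck in a row before the unit, about 48 apart, within 0.08 rad of the tray's x. Origin: centre of the underside; x along it towards the nose. The nose (+x) end tapers over its last 18 from 10 to 4 thick, all on its -y side (1.5 chamfer on +y); the tail is square. Which name lies where in the row varies
- screwdriver: screwdriver lying on the bench to the left of the tray, a bystander
- screw_jar: small screw jar, 56 diameter, 70 high, on the bench to the left of the tray, a bystander; origin at the centre of its underside
- meter: black hand meter, 90 x 60 x 30, lying on the bench to the right of the tray, a bystander; origin at the centre of its underside

How it is judged:
On the way, in this order (a step that is already met when the one before it is completed fails the run):
1. a first bar is fully home in the gap while the three others still lie in their places ((((x of bar0 in the frame of tray between 0.019 and 0.032 m and y of bar0 in the frame of tray between -0.045 and 0 m and z of bar0 in the frame of tray below 0.013 m and angle between the x axis of bar0 and the x axis of tray, either way round below 0.2 rad) and distance of each of bar1, bar2, bar3 from where it was at the start of the episode below 0.02 m) or (distance of each of bar0, bar2, bar3 from where it was at the start of the episode below 0.02 m and (x of bar1 in the frame of tray between 0.019 and 0.032 m and y of bar1 in the frame of tray between -0.045 and 0 m and z of bar1 in the frame of tray below 0.013 m and angle between the x axis of bar1 and the x axis of tray, either way round below 0.2 rad)) or (distance of each of bar0, bar1, bar3 from where it was at the start of the episode below 0.02 m and (x of bar2 in the frame of tray between 0.019 and 0.032 m and y of bar2 in the frame of tray between -0.045 and 0 m and z of bar2 in the frame of tray below 0.013 m and angle between the x axis of bar2 and the x axis of tray, either way round below 0.2 rad)) or (distance of each of bar0, bar1, bar2 from where it was at the start of the episode below 0.02 m and (x of bar3 in the frame of tray between 0.019 and 0.032 m and y of bar3 in the frame of tray between -0.045 and 0 m and z of bar3 in the frame of tray below 0.013 m and angle between the x axis of bar3 and the x axis of tray, either way round below 0.2 rad)))), for 0.2 s.
2. a second bar is fully home beside it while the two others still lie in their places ((((x of bar0 in the frame of tray between 0.019 and 0.032 m and y of bar0 in the frame of tray between -0.045 and 0 m and z of bar0 in the frame of tray below 0.013 m and angle between the x axis of bar0 and the x axis of tray, either way round below 0.2 rad) and (x of bar1 in the frame of tray between 0.019 and 0.032 m and y of bar1 in the frame of tray between -0.045 and 0 m and z of bar1 in the frame of tray below 0.013 m and angle between the x axis of bar1 and the x axis of tray, either way round below 0.2 rad) and distance of each of bar2, bar3 from where it was at the start of the episode below 0.02 m) or ((x of bar0 in the frame of tray between 0.019 and 0.032 m and y of bar0 in the frame of tray between -0.045 and 0 m and z of bar0 in the frame of tray below 0.013 m and angle between the x axis of bar0 and the x axis of tray, either way round below 0.2 rad) and distance of each of bar1, bar3 from where it was at the start of the episode below 0.02 m and (x of bar2 in the frame of tray between 0.019 and 0.032 m and y of bar2 in the frame of tray between -0.045 and 0 m and z of bar2 in the frame of tray below 0.013 m and angle between the x axis of bar2 and the x axis of tray, either way round below 0.2 rad)) or ((x of bar0 in the frame of tray between 0.019 and 0.032 m and y of bar0 in the frame of tray between -0.045 and 0 m and z of bar0 in the frame of tray below 0.013 m and angle between the x axis of bar0 and the x axis of tray, either way round below 0.2 rad) and distance of each of bar1, bar2 from where it was at the start of the episode below 0.02 m and (x of bar3 in the frame of tray between 0.019 and 0.032 m and y of bar3 in the frame of tray between -0.045 and 0 m and z of bar3 in the frame of tray below 0.013 m and angle between the x axis of bar3 and the x axis of tray, either way round below 0.2 rad)) or (distance of each of bar0, bar3 from where it was at the start of the episode below 0.02 m and (x of bar1 in the frame of tray between 0.019 and 0.032 m and y of bar1 in the frame of tray between -0.045 and 0 m and z of bar1 in the frame of tray below 0.013 m and angle between the x axis of bar1 and the x axis of tray, either way round below 0.2 rad) and (x of bar2 in the frame of tray between 0.019 and 0.032 m and y of bar2 in the frame of tray between -0.045 and 0 m and z of bar2 in the frame of tray below 0.013 m and angle between the x axis of bar2 and the x axis of tray, either way round below 0.2 rad)) or (distance of each of bar0, bar2 from where it was at the start of the episode below 0.02 m and (x of bar1 in the frame of tray between 0.019 and 0.032 m and y of bar1 in the frame of tray between -0.045 and 0 m and z of bar1 in the frame of tray below 0.013 m and angle between the x axis of bar1 and the x axis of tray, either way round below 0.2 rad) and (x of bar3 in the frame of tray between 0.019 and 0.032 m and y of bar3 in the frame of tray between -0.045 and 0 m and z of bar3 in the frame of tray below 0.013 m and angle between the x axis of bar3 and the x axis of tray, either way round below 0.2 rad)) or (distance of each of bar0, bar1 from where it was at the start of the episode below 0.02 m and (x of bar2 in the frame of tray between 0.019 and 0.032 m and y of bar2 in the frame of tray between -0.045 and 0 m and z of bar2 in the frame of tray below 0.013 m and angle between the x axis of bar2 and the x axis of tray, either way round below 0.2 rad) and (x of bar3 in the frame of tray between 0.019 and 0.032 m and y of bar3 in the frame of tray between -0.045 and 0 m and z of bar3 in the frame of tray below 0.013 m and angle between the x axis of bar3 and the x axis of tray, either way round below 0.2 rad)))), for 0.2 s.
At the end, for the whole second after the job is handed in: The spring mount presses the bars with over 2.5 N. Each bar is fully home (nose within 6 mm of the rear rail, flat, parallel to the side rail within 0.2 rad, within 45 mm of it) or, if spare, within 20 mm of where it lay; all at rest (contact force between unit and anything else above 2.5 N and ((x of bar0 in the frame of tray between 0.019 and 0.032 m and y of bar0 in the frame of tray between -0.045 and 0 m and z of bar0 in the frame of tray below 0.013 m and angle between the x axis of bar0 and the x axis of tray, either way round below 0.2 rad) or distance of bar0 from where it was at the start of the episode below 0.02 m) and ((x of bar1 in the frame of tray between 0.019 and 0.032 m and y of bar1 in the frame of tray between -0.045 and 0 m and z of bar1 in the frame of tray below 0.013 m and angle between the x axis of bar1 and the x axis of tray, either way round below 0.2 rad) or distance of bar1 from where it was at the start of the episode below 0.02 m) and ((x of bar2 in the frame of tray between 0.019 and 0.032 m and y of bar2 in the frame of tray between -0.045 and 0 m and z of bar2 in the frame of tray below 0.013 m and angle between the x axis of bar2 and the x axis of tray, either way round below 0.2 rad) or distance of bar2 from where it was at the start of the episode below 0.02 m) and ((x of bar3 in the frame of tray between 0.019 and 0.032 m and y of bar3 in the frame of tray between -0.045 and 0 m and z of bar3 in the frame of tray below 0.013 m and angle between the x axis of bar3 and the x axis of tray, either way round below 0.2 rad) or distance of bar3 from where it was at the start of the episode below 0.02 m) and linear speed of each of bar0, bar1, bar2, bar3 below 0.01 m/s); the robot touches nothing.
It fails at once if a bystander (screwdriver, jar or meter) is moved by more than 30 mm (distance of any of screwdriver, screw_jar, meter from where it was at the start of the episode above 0.03 m).
It also fails if it takes over 72 s, if anything falls off the work surface, if the arm or the gripper's body presses on something with over 40 N, if the wrist force passes 120 N, or if a joint passes its speed limit or range.

## Working session

There is one attempt and no reset: what is moved stays moved. The work goes in short steps, Python scripts to look and compute and a tool call to move; the robot and the scene stay as the last step left them, time stands still between calls to the robot, and variables do not carry over. Pictures are saved under pics/ and viewed, and the job is handed in when it is done.

Besides the shell and the picture viewer there is one more tool, called after "Call:" as name(argument=value, ...), one argument or row to a line, values as JSON. move_arm: Moves the arm, as the interface text tells. Its arguments: {"type":"object","properties":{"commands":{"type":"array","items":{"type":"array"}},"newtons":{"type":"number"}},"required":["commands"]}

```bash
mkdir -p pics; ls
cat > h.py <<'E'
import numpy as np, cv2
from workcell import env, eyes, job
def snap(name,fn):
    c=eyes.read_camera(name); cv2.imwrite('pics/'+fn,cv2.cvtColor(c['frame'],cv2.COLOR_RGB2BGR)); 
    np.savez('pics/'+fn+'.npz',**{k:np.array(v) for k,v in c.items()}); return c
E
python3 - <<'E'
from h import *
s=env.get_state(); print(s)
for n in ('scene','side','wrist'):
    c=snap(n,n+'0.png'); print(n,c['mtx'],c['k1'],c.get('camera_from_world',c.get('mount')))
E
```

```text
pics
{'clock': 0.0, 'joint_pos': array([1.17640778e+00, 3.13973036e-01, 4.49620389e-02, 1.30359763e+00,
       1.69415581e-06, 1.43118582e+00]), 'qvel': array([-0.00026955, -0.00051594,  0.00123927, -0.00149425, -0.00125177,
        0.00134028]), 'tau': array([ 5.68705957e-05, -4.80635440e+01,  2.98527360e+01,  1.98729686e-02,
       -1.91378109e-05,  1.07394669e-05]), 'tcp_pos': array([0.14474447, 0.55598344, 0.24941748]), 'orientation': array([-2.39894554e-04,  1.27044701e-01,  9.91896579e-01, -8.73819731e-04]), 'wrist_force': array([ 0.02697993,  0.1374019 , -0.0236661 ]), 'ft_torque': array([-0.02637984, -0.05716012,  0.00067342]), 'finger_gap': 0.0854413407934412}
scene [[386.50491525   0.         260.01911792]
 [  0.         386.50491525 187.17923427]
 [  0.           0.           1.        ]] -0.07732976309151891 [[-0.61085158  0.7916991  -0.00853716  0.37174384]
 [ 0.65079764  0.49593686 -0.57489917 -0.33670843]
 [-0.45091326 -0.35673404 -0.81817972  1.4291379 ]
 [ 0.          0.          0.          1.        ]]
side [[416.47523695   0.         262.21261315]
 [  0.         416.47523695 189.44945891]
 [  0.           0.           1.        ]] 0.04921320206927902 [[ 0.99835599 -0.05726567 -0.00243949 -0.56899702]
 [-0.03884088 -0.64461714 -0.76351826  0.0311183 ]
 [ 0.04215085  0.76235778 -0.64578163  1.23288653]
 [ 0.          0.          0.          1.        ]]
wrist [[322.90732143   0.         258.69583487]
 [  0.         322.90732143 187.1677592 ]
 [  0.           0.           1.        ]] 0.021659082424391168 [[ 3.03661809e-04 -9.56405752e-01 -2.92040999e-01  7.44854235e-02]
 [ 9.99999952e-01  3.08223382e-04  3.03901832e-05 -1.20829896e-03]
 [ 6.09485181e-05 -2.92040994e-01  9.56405800e-01 -1.22746398e-01]
 [ 0.00000000e+00  0.00000000e+00  0.00000000e+00  1.00000000e+00]]
```

View pics/scene0.png

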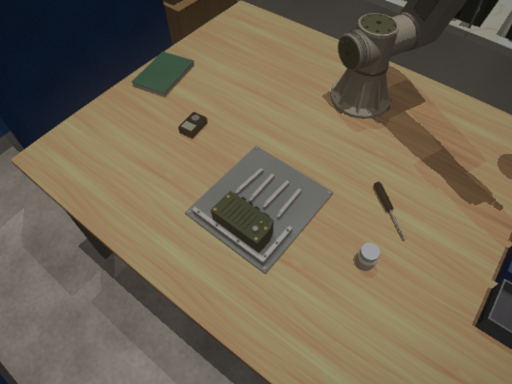

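View pics/side0.png

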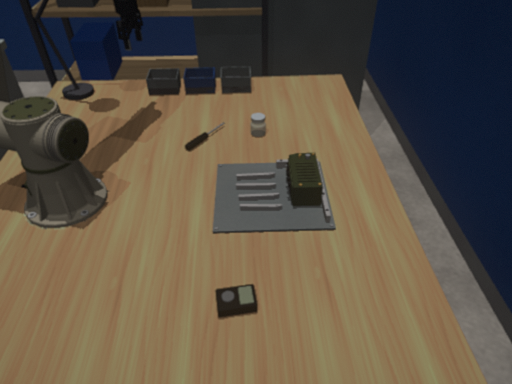

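View pics/wrist0.png

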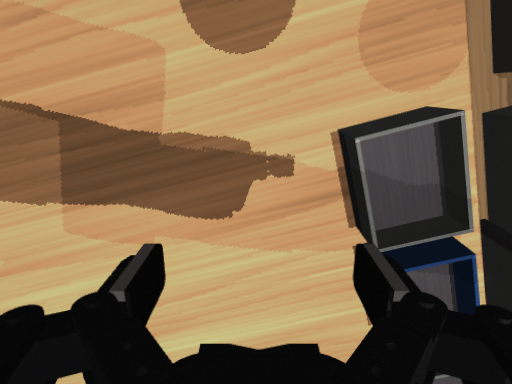

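```bash
cat >> h.py <<'E'
def load(fn): return dict(np.load('pics/'+fn+'.npz'))
def crop(fn,x0,y0,w,h,s,out):
    im=cv2.imread('pics/'+fn)[y0:y0+h,x0:x0+w]; im=cv2.resize(im,None,fx=s,fy=s,interpolation=cv2.INTER_CUBIC)
    st=20 if s>=4 else 50
    for v in range((x0//st+1)*st,x0+w,st):
        cv2.line(im,((v-x0)*s,0),((v-x0)*s,6),(0,0,255),1); cv2.putText(im,str(v),((v-x0)*s+2,12),0,.4,(0,0,255),1)
    for v in range((y0//st+1)*st,y0+h,st):
        cv2.line(im,(0,(v-y0)*s),(6,(v-y0)*s),(0,0,255),1); cv2.putText(im,str(v),(8,(v-y0)*s+4),0,.4,(0,0,255),1)
    cv2.imwrite('pics/'+out,im)
def cfw(c):
    return c['cfw'] if 'cfw' in c else c['camera_from_world']
def ray(c,px):
    px=np.atleast_2d(np.array(px,float)); K=np.array(c['mtx']); k=float(c['k1'])
    d=np.c_[(px[:,0]-K[0,2])/K[0,0],(px[:,1]-K[1,2])/K[1,1]]
    u=d.copy()
    for _ in range(30): u=d/(1+k*(u**2).sum(1,keepdims=True))
    M=np.array(cfw(c)); R,t=M[:3,:3],M[:3,3]
    return -R.T@t,(np.c_[u,np.ones(len(u))]@R)
def onz(c,px,z):
    o,d=ray(c,px); return o+d*((z-o[2])/d[:,2])[:,None]
def proj(c,P):
    P=np.atleast_2d(P); M=np.array(cfw(c)); q=P@M[:3,:3].T+M[:3,3]; u=q[:,:2]/q[:,2:]
    u=u*(1+float(c['k1'])*(u**2).sum(1,keepdims=True)); K=np.array(c['mtx'])
    return np.c_[u[:,0]*K[0,0]+K[0,2],u[:,1]*K[1,1]+K[1,2]]
def quatR(q):
    from scipy.spatial.transform import Rotation as Ro
    return Ro.from_quat([q[1],q[2],q[3],q[0]]).as_matrix()
def wsnap(fn):
    s=env.get_state(); T=np.eye(4); T[:3,:3]=quatR(s['orientation']); T[:3,3]=s['tcp_pos']
    c=snap('wrist',fn); c['cfw']=np.linalg.inv(T@np.array(c['mount'])); np.savez('pics/'+fn+'.npz',**{k:np.array(v) for k,v in c.items()}); return c
E
python3 - <<'E'
from h import *
crop('scene0.png',180,140,160,130,5,'s1.png'); crop('side0.png',205,145,140,95,5,'d1.png')
E
```

```text
(no output)
```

View pics/s1.png

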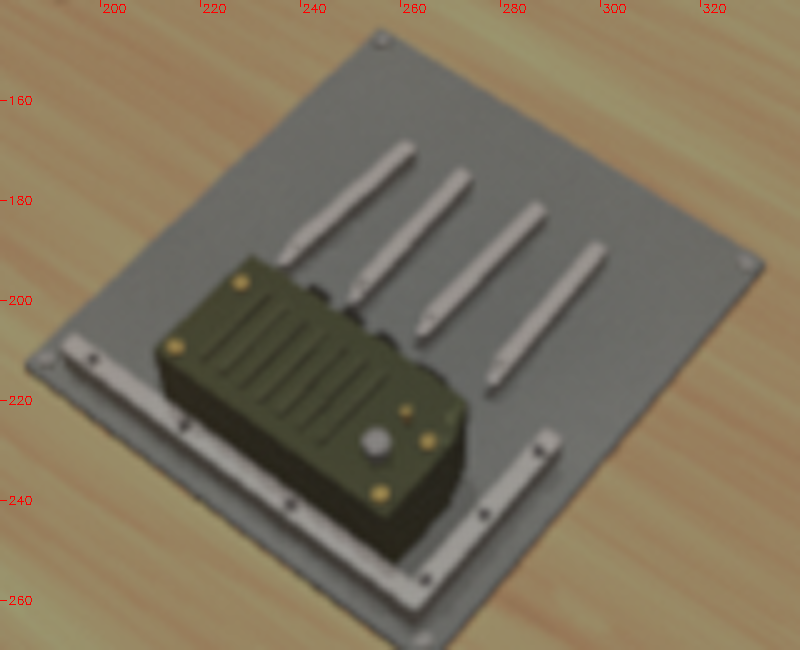

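View pics/d1.png

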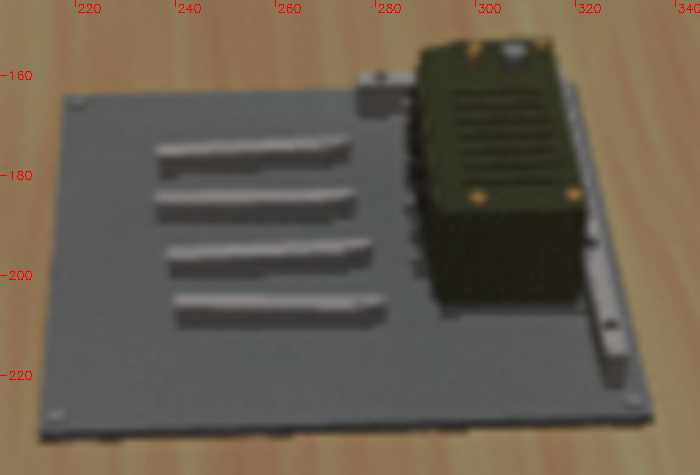

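Run:
```python
from h import *
s=load('scene0.png');d=load('side0.png')
sc=[(255.8,146),(332.6,192.6),(185.3,213.3),(266,272)]
print(onz(s,sc[:3],.008))
dc=[(213,233.0),(217.8,164.2),(335,230)]
print(onz(d,dc,.008))
# fit tray pose from both
tp=np.array([[-.225,-.275],[-.225,.03],[.11,-.275]])
for P in (onz(s,sc[:3],.008)[:,:2],onz(d,dc,.008)[:,:2]):
    a=P.mean(0);b=tp.mean(0);H=(tp-b).T@(P-a);U,S,V=np.linalg.svd(H);R=V.T@U.T
    print('yaw',np.arctan2(R[1,0],R[0,0]),'t',a-R@b,'res',P-(tp@R.T+a-R@b))
# jar, screwdriver, meter
print('jar',onz(s,[(369,262)],0),'driver',onz(s,[(378,184),(402,238)],0.01),'meter',onz(d,[(237,302)],0.03))
```

```text
[[ 0.43166754 -0.15410867  0.008     ]
 [ 0.43765044  0.14715425  0.008     ]
 [ 0.76342967 -0.15845197  0.008     ]]
[[ 0.42819208 -0.1680818   0.008     ]
 [ 0.43360443  0.13978739  0.008     ]
 [ 0.75641301 -0.17639089  0.008     ]]
yaw -0.015528246279894456 t [0.66026034 0.11641717] res [[ 0.00065017  0.00094729]
 [ 0.00189715 -0.00275302]
 [-0.00254732  0.00180574]]
yaw -0.029121452943192606 t [0.65773546 0.10173144] res [[ 3.36848907e-03 -1.48124271e-03]
 [-9.99473010e-05  1.51726745e-03]
 [-3.26854177e-03 -3.60247342e-05]]
jar [[5.68515691e-01 3.46269587e-01 1.11022302e-16]] driver [[0.32583041 0.24311452 0.01      ]
 [0.45241417 0.38643725 0.01      ]] meter [[ 0.49088276 -0.4037629   0.03      ]]
```

Call:
move_arm(
  commands=[
    [[0.63,-0.99,0],[0,0,0.12],1],
    [[0.63,-0.99,0],[0,0,0.12],1],
    [[0.63,-0.99,0],[0,0,0.12],1],
    [[0.63,-0.99,0],[0,0,0.12],1],
    [[0.63,-0.99,0],[0,0,0.12],1],
  ],
  newtons=40,
)

```text
clock: 0.65
tcp_pos: [0.2714, 0.3568, 0.2501]
orientation: [0.0, 0.085, 0.996, -0.0]
wrist_force: [1.4, 1.0, 0.5]
finger_gap: 0.0852
```

Call:
move_arm(
  commands=[
    [[0.63,-0.99,0],[0,0,0.12],1],
    [[0.63,-0.99,0],[0,0,0.12],1],
    [[0.63,-0.99,0],[0,0,0.12],1],
    [[0.63,-0.99,0],[0,0,0.12],1],
    [[0.63,-0.99,0],[0,0,0.12],1],
  ],
)

```text
clock: 1.15
tcp_pos: [0.3975, 0.1587, 0.2503]
orientation: [0.0, 0.043, 0.999, 0.0]
wrist_force: [1.8, -0.3, -0.5]
finger_gap: 0.0852
```

Call:
move_arm(
  commands=[
    [[0.63,-0.99,0],[0,0,0.12],1],
    [[0.63,-0.99,0],[0,0,0.12],1],
    [[0.63,-0.99,0],[0,0,0.12],1],
    [[0.63,-0.99,0],[0,0,0.12],1],
    [[0,0,0],[0,0,0],1],
  ],
)

```text
clock: 1.65
tcp_pos: [0.5005, -0.0024, 0.2496]
orientation: [0.001, 0.013, 1.0, -0.001]
wrist_force: [0.0, 1.6, -0.1]
finger_gap: 0.0853
```

Run:
```python
from h import *
c=wsnap('w1.png'); im=cv2.imread('pics/w1.png'); cv2.imwrite('pics/w1b.png',cv2.resize(im,(768,576),interpolation=cv2.INTER_CUBIC))
s=env.get_state(); print(s['tcp_pos'],quatR(s['orientation']),s['wrist_force'])
```

```text
[ 4.98697679e-01 -2.40250740e-04  2.49578393e-01] [[-9.99689806e-01  2.48924954e-02 -8.08998502e-04]
 [ 2.48923443e-02  9.99690118e-01  1.96314239e-04]
 [ 8.13634559e-04  1.76115475e-04 -9.99999653e-01]] [-0.00852812  0.84728164  0.09554734]
```

View pics/w1b.png

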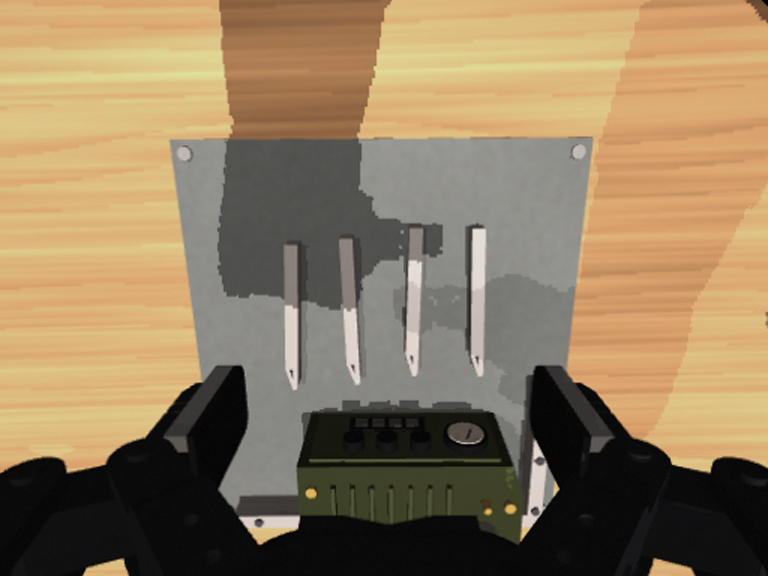

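Run:
```python
from h import *
crop('w1.png',180,140,170,130,4,'w1c.png'); crop('w1.png',280,220,130,140,5,'w1d.png')
```

```text
(no output)
```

View pics/w1c.png

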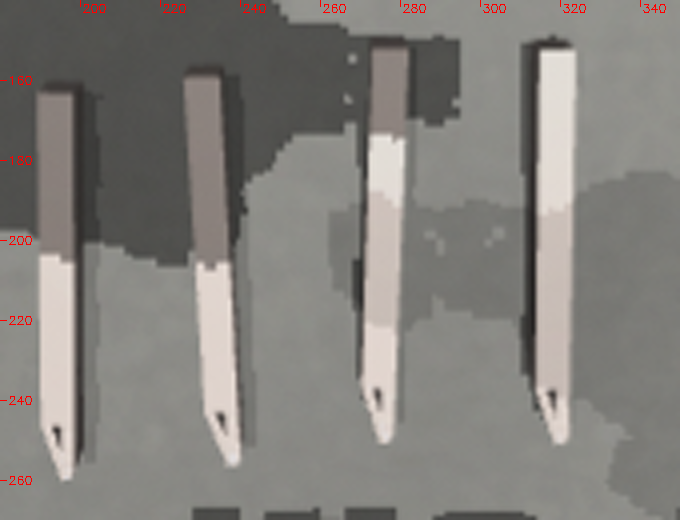

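View pics/w1d.png

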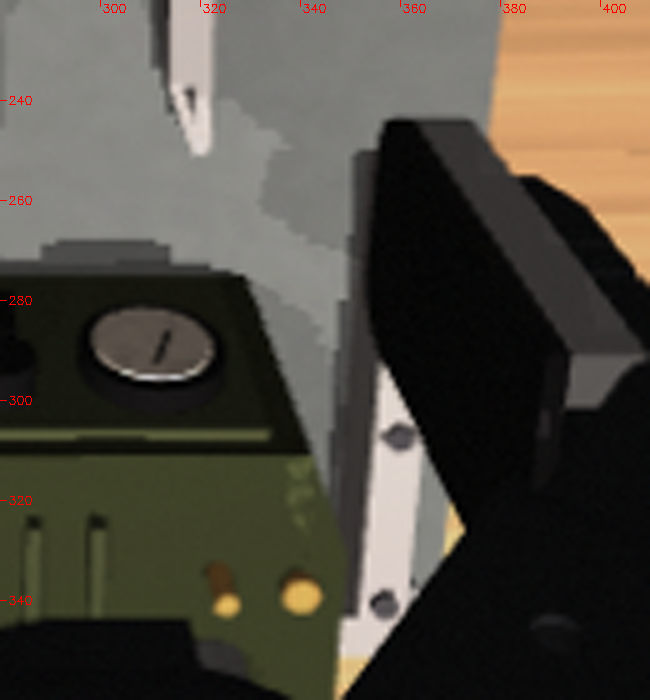

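Run:
```python
from h import *
c=load('w1.png')
B={'A':[(315,152),(324,152),(322.2,249.5)],'B':[(272.75,151.5),(282,151.5),(279,250)],'C':[(226,159.5),(235.5,158.8),(240,256)],'D':[(189.2,163),(198.5,163),(198.5,259)]}
for k,p in B.items():
    q=onz(c,p,.024)[:,:2]; e=q[2]-q[1]
    print(k,'tail mid',(q[0]+q[1])/2,'w',np.linalg.norm(q[0]-q[1]),'len',np.linalg.norm(e),'yaw',np.arctan2(e[1],e[0]))
tc=[(170/1.5,140/1.5),(592/1.5,137.5/1.5)]
q=onz(c,tc,.008);print(q,'w',np.linalg.norm(q[0]-q[1]))
e=q[1]-q[0];print('tray yaw',np.arctan2(-e[0],e[1]))
# rail face bottom edge
r=onz(c,[(350.8,249.5),(346,320)],.008);print('rail bottom',r)
r=onz(c,[(351,250),(355.,249.7)],.033);print('rail top front',r)
r=onz(c,[(351.5,342.5),(355.,300)],.033);print('rail top edge',r)
```

```text
A tail mid [0.49391781 0.06257227] w 0.00979498776827348 len 0.11820519689592401 yaw 0.014803893120625442
B tail mid [0.49216665 0.0166843 ] w 0.010086367131400981 len 0.11944743491672397 yaw -0.03488596884933439
C tail mid [ 0.49936156 -0.03459404] w 0.010484742209930646 len 0.11942620203424507 yaw -0.001240510727693758
D tail mid [ 0.50266403 -0.07544933] w 0.010234151630668565 len 0.11884318191944189 yaw -0.07979315546364352
[[ 0.42749164 -0.15879187  0.008     ]
 [ 0.43353612  0.14409393  0.008     ]] w 0.30294609972938963
tray yaw -0.019953666653250643
rail bottom [[0.62162921 0.1081235  0.008     ]
 [0.72653443 0.10739779 0.008     ]]
rail top front [[0.60882755 0.10086846 0.033     ]
 [0.60854269 0.10548349 0.033     ]]
rail top edge [[0.74019825 0.10858827 0.033     ]
 [0.67695743 0.10945846 0.033     ]]
```

Call:
move_arm(
  commands=[
    [[0.03,0.5,-0.9],[0,0,0.04],-0.3],
    [[0.03,0.5,-0.9],[0,0,0],-0.3],
    [[0.03,0.5,-0.9],[0,0,0],-0.3],
    [[0,0,0],[0,0,0],-0.3],
  ],
)

```text
clock: 2.1
tcp_pos: [0.4964, 0.0649, 0.1378]
orientation: [-0.005, 0.005, 1.0, 0.001]
wrist_force: [0.0, -0.3, -0.9]
finger_gap: 0.0306
```

Run:
```python
from h import *
s=env.get_state();print(s['tcp_pos'],s['finger_gap'])
c=wsnap('w2.png'); im=cv2.imread('pics/w2.png'); cv2.imwrite('pics/w2b.png',cv2.resize(im,(768,576),interpolation=cv2.INTER_CUBIC))
s=env.get_state(); print(s['tcp_pos'],quatR(s['orientation']),s['finger_gap'])
```

```text
[0.49644539 0.06492287 0.13777852] 0.030597029273495578
[0.4982395  0.06388114 0.14035215] [[-9.99918250e-01  1.11984974e-02 -6.17140406e-03]
 [ 1.11967625e-02  9.99937264e-01  3.15600181e-04]
 [ 6.17455114e-03  2.46474635e-04 -9.99980907e-01]] 0.030136489391222213
```

View pics/w2b.png

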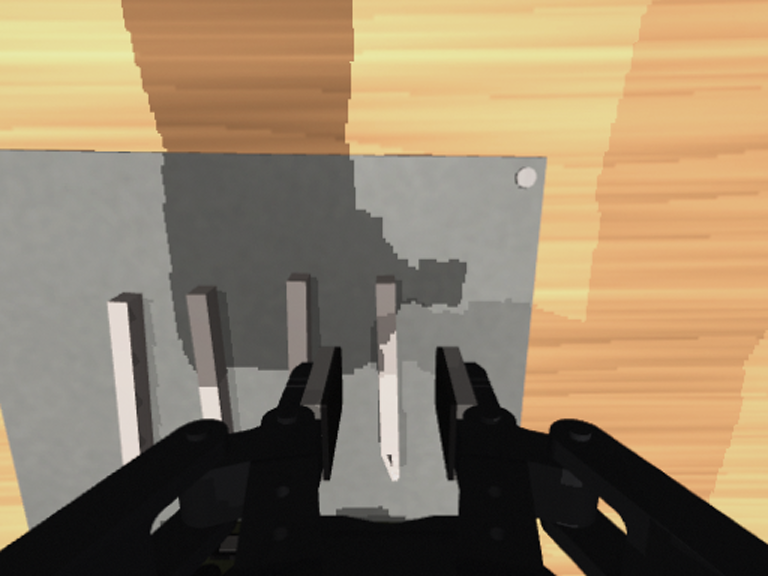

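Call:
move_arm(
  commands=[
    [[0,0,0],[0,0,0],-0.3],
    [[0,0,0],[0,0,0],-0.3],
  ],
)

```text
clock: 2.35
tcp_pos: [0.5025, 0.0618, 0.1444]
orientation: [0.002, 0.007, 1.0, -0.0]
wrist_force: [0.6, 0.2, 0.4]
finger_gap: 0.0299
```

Run:
```python
from h import *
c=wsnap('w3.png'); 
s=env.get_state(); print(s['clock'],s['tcp_pos'],quatR(s['orientation']),s['finger_gap'])
crop('w3.png',170,90,220,240,3,'w3c.png')
```

```text
2.4 [0.50261429 0.06167283 0.14431389] [[-9.99879440e-01  1.51312540e-02  3.48589830e-03]
 [ 1.51307766e-02  9.99885510e-01 -1.63287917e-04]
 [-3.48796995e-03 -1.10523883e-04 -9.99993911e-01]] 0.029734962821176512
```

View pics/w3c.png

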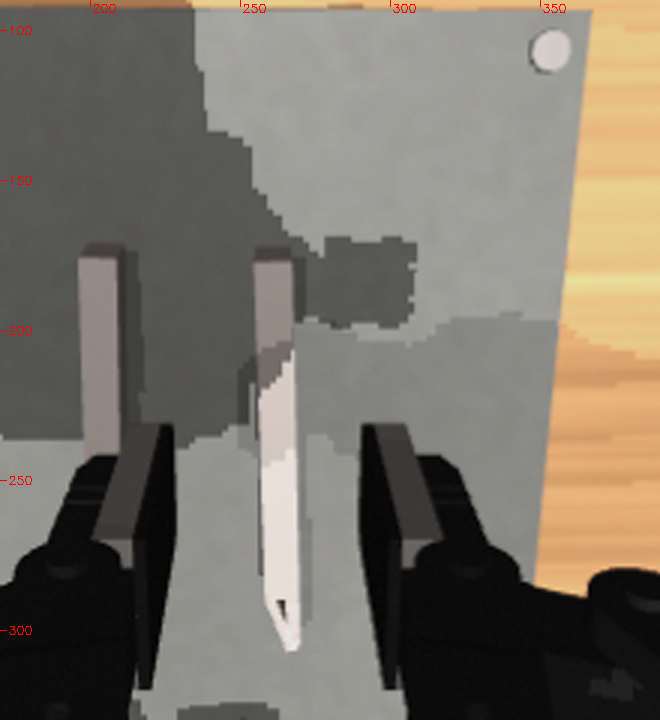

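Run:
```python
from h import *
c=load('w3.png')
q=onz(c,[(254.7,177.3),(267.5,176.7),(269.5,305)],.024);print(q, (q[0]+q[1])/2)
s=env.get_state();print(s['tcp_pos'])
q=onz(c,[(367,93.5),(348,285)],.008);print(q)
```

```text
[[0.49429188 0.05765905 0.024     ]
 [0.49395015 0.06764239 0.024     ]
 [0.61158044 0.06864138 0.024     ]] [0.49412102 0.06265072 0.024     ]
[0.50261429 0.06167283 0.14431389]
[[0.4333373  0.14472463 0.008     ]
 [0.60290729 0.14154902 0.008     ]]
```

Call:
move_arm(
  commands=[
    [[0,0.02,-0.9],[0,0,0],-0.3],
    [[0,0,-0.9],[0,0,0],-0.3],
    [[0,0,-0.7],[0,0,0],-0.3],
    [[0,0,-0.2],[0,0,0],-0.3],
    [[0,0,0],[0,0,0],-0.3],
  ],
)

```text
clock: 2.9
tcp_pos: [0.5012, 0.0624, 0.0343]
orientation: [-0.001, 0.008, 1.0, 0.0]
wrist_force: [-0.3, 0.1, 0.4]
finger_gap: 0.0297
```

Call:
move_arm(
  commands=[
    [[0,0,0],[0,0,0],-0.3],
  ],
)

```text
clock: 3.0
tcp_pos: [0.5028, 0.0626, 0.036]
orientation: [0.001, 0.008, 1.0, 0.0]
wrist_force: [0.0, 0.7, -0.4]
finger_gap: 0.0302
```

Call:
move_arm(
  commands=[
    [[0,0,-0.12],[0,0,0],-0.3],
    [[0,0,0],[0,0,0],-0.9],
    [[0,0,0],[0,0,0],-1],
    [[0,0,0],[0,0,0],-1],
    [[0,0,0],[0,0,0],-1],
  ],
  newtons=40,
)

```text
clock: 3.5
tcp_pos: [0.502, 0.0629, 0.0304]
orientation: [0.001, 0.007, 1.0, 0.0]
wrist_force: [0.1, 0.6, 5.5]
finger_gap: 0.0087
```

Run:
```python
from h import *
c=wsnap('w4.png'); 
s=env.get_state(); print(s['clock'],s['tcp_pos'],quatR(s['orientation']),s['finger_gap'],s['wrist_force'])
im=cv2.imread('pics/w4.png'); cv2.imwrite('pics/w4b.png',cv2.resize(im,(768,576),interpolation=cv2.INTER_CUBIC))
```

```text
3.55 [0.5020092  0.06287308 0.03038679] [[-9.99891940e-01  1.46203465e-02  1.53431105e-03]
 [ 1.46203796e-02  9.99893116e-01  1.03651941e-05]
 [-1.53399551e-03  3.27962840e-05 -9.99998823e-01]] 0.008519394496968643 [-1.22474253 -0.18052226  5.43999133]
```

View pics/w4b.png

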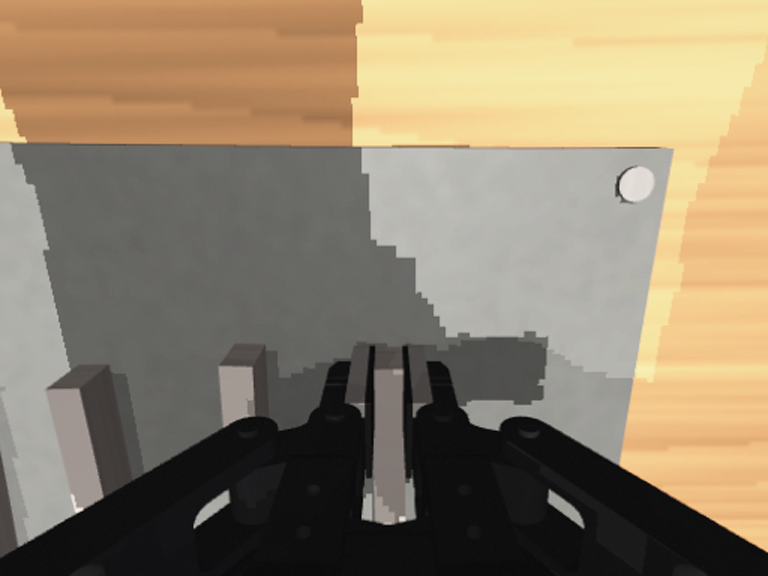

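Call:
move_arm(
  commands=[
    [[0,0,1],[0,0,-0.03],-1],
    [[0,0,1],[0,0,0],-1],
    [[0,0,1],[0,0,0],-1],
    [[0,0,1],[0,0,0],-1],
    [[0,0,0],[0,0,0],-1],
  ],
)

```text
clock: 4.05
tcp_pos: [0.5046, 0.0629, 0.1953]
orientation: [0.005, 0.009, 1.0, -0.0]
wrist_force: [-0.0, -0.9, -0.1]
finger_gap: 0.0089
```

Call:
move_arm(
  commands=[
    [[0,0,0],[0,0,0],-1],
    [[0,0,0],[0,0,0],-1],
    [[0,0,0],[0,0,0],-1],
  ],
)

```text
clock: 4.35
tcp_pos: [0.5001, 0.0629, 0.1877]
orientation: [-0.002, 0.009, 1.0, 0.0]
wrist_force: [0.6, -0.3, -0.8]
finger_gap: 0.0085
```

Run:
```python
from h import *
c=wsnap('w5.png'); 
s=env.get_state(); print(s['clock'],s['tcp_pos'],quatR(s['orientation']),s['finger_gap'],s['wrist_force'])
im=cv2.imread('pics/w5.png'); cv2.imwrite('pics/w5b.png',cv2.resize(im,(768,576),interpolation=cv2.INTER_CUBIC))
crop('w5.png',230,230,120,130,5,'w5c.png')
```

```text
4.4 [0.50025297 0.06290176 0.18784256] [[-9.99817036e-01  1.88396872e-02 -3.31064704e-03]
 [ 1.88390903e-02  9.99822506e-01  2.11406802e-04]
 [ 3.31404226e-03  1.48998544e-04 -9.99994497e-01]] 0.008722716646081458 [ 0.15687216 -0.01942305 -0.92831713]
```

View pics/w5b.png

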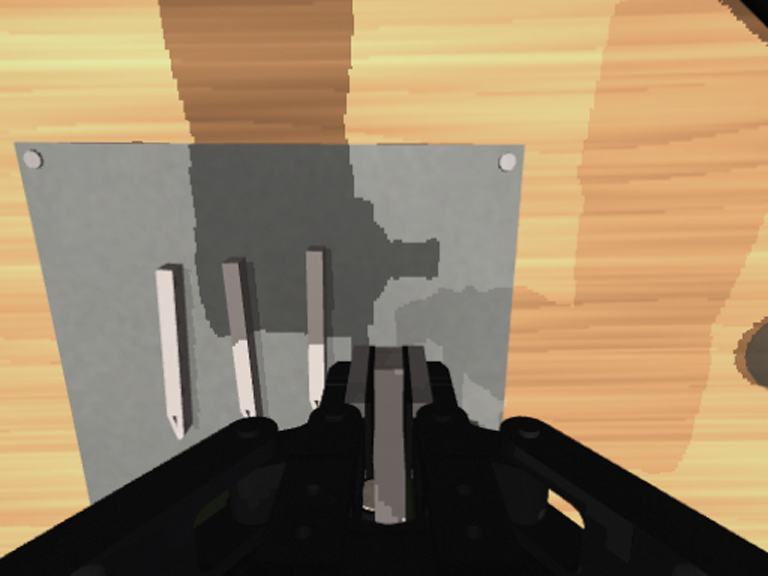

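View pics/w5c.png

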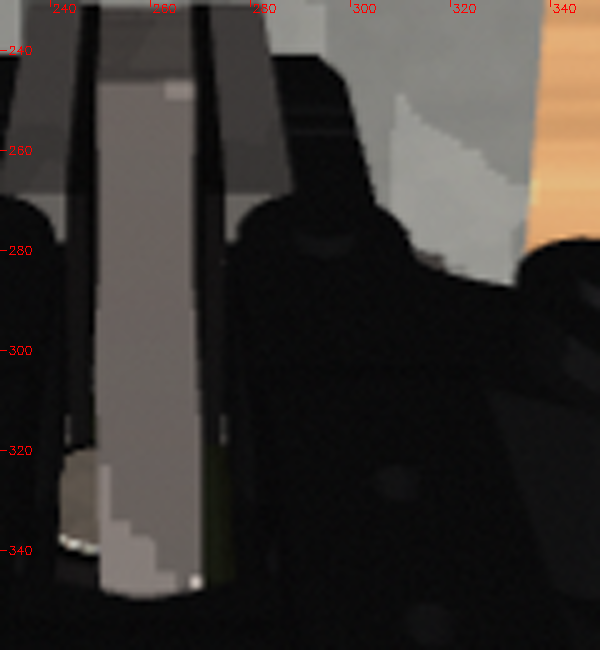

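Call:
move_arm(
  commands=[
    [[0,-1,0.8],[0,0,0],-1],
    [[0,-1,0.8],[0,0,0],-1],
    [[0,0,0],[0,0,0],-1],
    [[0,0,0],[0,0,0],-1],
    [[0,0,0],[0,0,0],-1],
  ],
)

```text
clock: 4.9
tcp_pos: [0.5005, -0.0146, 0.2505]
orientation: [-0.001, 0.009, 1.0, 0.0]
wrist_force: [0.2, 0.3, -0.2]
finger_gap: 0.0084
```

Run:
```python
from h import *
c=wsnap('w6.png'); 
s=env.get_state(); print(s['clock'],s['tcp_pos'],quatR(s['orientation']),s['finger_gap'],s['wrist_force'])
im=cv2.imread('pics/w6.png'); cv2.imwrite('pics/w6b.png',cv2.resize(im,(768,576),interpolation=cv2.INTER_CUBIC))
crop('w6.png',290,220,130,140,5,'w6c.png')
```

```text
4.95 [ 0.50041813 -0.01433311  0.25041382] [[-9.99833836e-01  1.79899942e-02 -2.94293341e-03]
 [ 1.79873466e-02  9.99837788e-01  9.23677022e-04]
 [ 2.95907297e-03  8.70587977e-04 -9.99995243e-01]] 0.008777590276086456 [-0.46841681 -0.17513656 -1.38836916]
```

View pics/w6b.png

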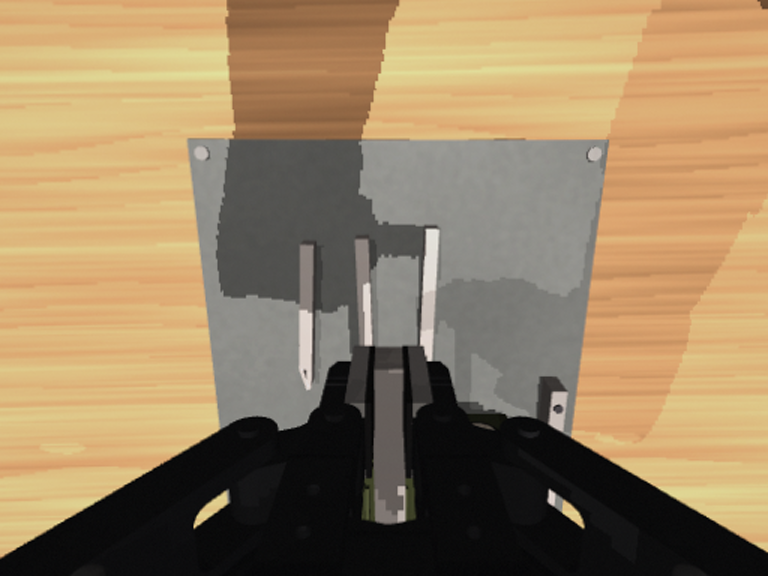

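View pics/w6c.png

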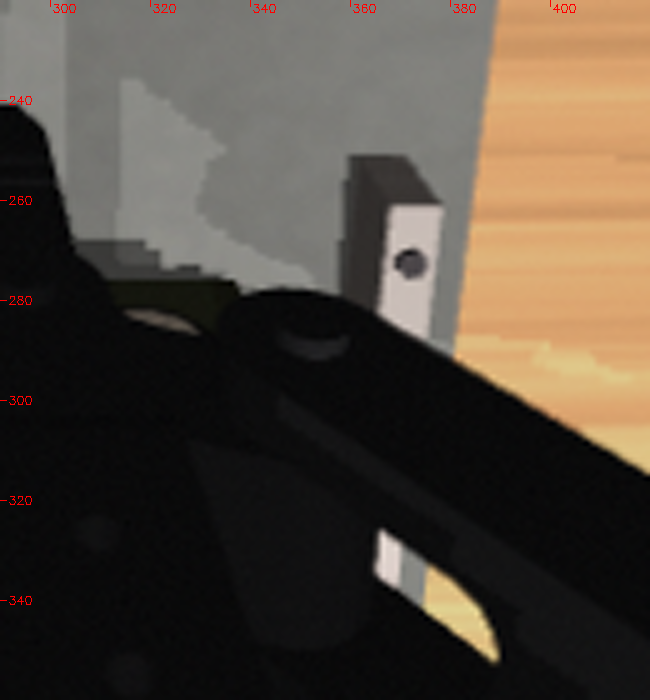

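Run:
```python
from h import *
c=load('w6.png')
print(onz(c,[(359.8,251),(371.4,251)],.008),onz(c,[(367.5,261),(378.6,261)],.033),onz(c,[(366,327),(366.5,285)],.033))
print(onz(c,[(188.5/1.5,139.5/1.5),(607/1.5,139.5/1.5)],.008))
# nose of held bar: predicted
```

```text
[[0.6225595  0.10893969 0.008     ]
 [0.62278647 0.12341113 0.008     ]] [[0.62235542 0.11043922 0.033     ]
 [0.62254989 0.12345113 0.033     ]] [[0.71537891 0.11549182 0.033     ]
 [0.65481071 0.11168346 0.033     ]]
[[ 0.42761423 -0.15806174  0.008     ]
 [ 0.4332315   0.143403    0.008     ]]
```

Call:
move_arm(
  commands=[
    [[0,1,-0.9],[0,0,0],-1],
    [[0,1,-0.9],[0,0,0],-1],
    [[0,1,-0.9],[0,0,0],-1],
    [[0,0.03,-1],[0,0,0],-1],
    [[0,0,-1],[0,0,0],-1],
  ],
)

```text
clock: 5.45
tcp_pos: [0.5, 0.1001, 0.0694]
orientation: [-0.001, 0.007, 1.0, 0.0]
wrist_force: [1.3, -0.7, -0.9]
finger_gap: 0.0087
```

Call:
move_arm(
  commands=[
    [[0,0,0],[0,0,0],-1],
    [[0,0,0],[0,0,0],-1],
    [[0,0,0],[0,0,0],-1],
  ],
)

```text
clock: 5.75
tcp_pos: [0.5026, 0.0977, 0.0734]
orientation: [0.001, 0.009, 1.0, 0.0]
wrist_force: [1.1, -0.2, 0.5]
finger_gap: 0.0085
```

Run:
```python
from h import *
s=env.get_state(); print(s['clock'],s['tcp_pos'],quatR(s['orientation']),s['finger_gap'],s['wrist_force'])
c=snap('scene','s7.png')
crop('s7.png',180,140,160,130,5,'s7c.png')
```

```text
5.75 [0.50261783 0.09772761 0.073389  ] [[-9.99825364e-01  1.85204312e-02  2.49704887e-03]
 [ 1.85209990e-02  9.99828451e-01  2.04460003e-04]
 [-2.49283382e-03  2.50672136e-04 -9.99996861e-01]] 0.008534735019609949 [ 1.08829907 -0.21907675  0.48337764]
```

View pics/s7c.png

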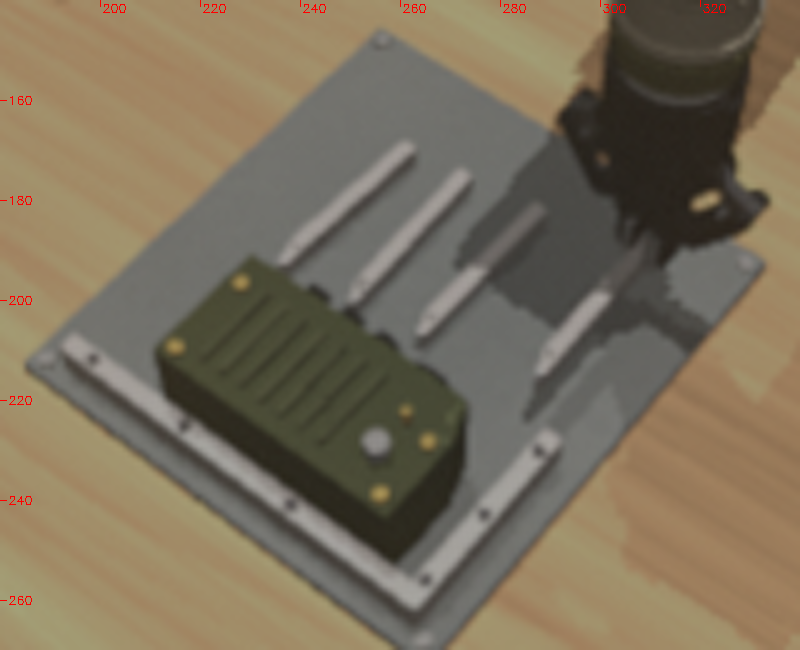

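Call:
move_arm(
  commands=[
    [[-0.1,0.23,-0.5],[0,0,0],-1],
    [[0,0,-0.5],[0,0,0],-1],
    [[0,0,0],[0,0,0],-1],
    [[0,0,0],[0,0,0],-1],
    [[0,0,0],[0,0,0],-1],
  ],
)

```text
clock: 6.3
tcp_pos: [0.4989, 0.1065, 0.0334]
orientation: [0.001, 0.01, 1.0, 0.0]
wrist_force: [-0.1, -0.1, -1.5]
finger_gap: 0.0091
```

Call:
move_arm(
  commands=[
    [[0,0,0],[0,0,0],-1],
  ],
)

```text
clock: 6.4
tcp_pos: [0.4986, 0.1065, 0.0331]
orientation: [0.001, 0.01, 1.0, 0.0]
wrist_force: [-0.6, -0.7, 0.1]
finger_gap: 0.0092
```

Call:
move_arm(
  commands=[
    [[0.2,0,-0.04],[0,0,0],-1],
    [[0.3,-0.006,0],[0,0,0],-1],
    [[0.3,-0.006,0],[0,0,0],-1],
    [[0,0,0],[0,0,0],-1],
  ],
)

```text
clock: 6.8
tcp_pos: [0.5324, 0.1061, 0.0305]
orientation: [0.002, 0.01, 1.0, 0.0]
wrist_force: [-0.9, -0.0, -1.0]
finger_gap: 0.0091
```

Run:
```python
from h import *
s=env.get_state(); print(s['clock'],s['tcp_pos'],s['wrist_force'],s['ft_torque'])
snap('scene','s8.png');snap('side','d8.png')
crop('s8.png',240,190,80,80,8,'s8c.png');crop('d8.png',230,140,110,80,6,'d8c.png')
```

```text
6.8 [0.53244275 0.10607577 0.03051402] [-0.87585482 -0.02798397 -0.9838242 ] [-0.01341594  0.03098372  0.02845854]
```

View pics/s8c.png

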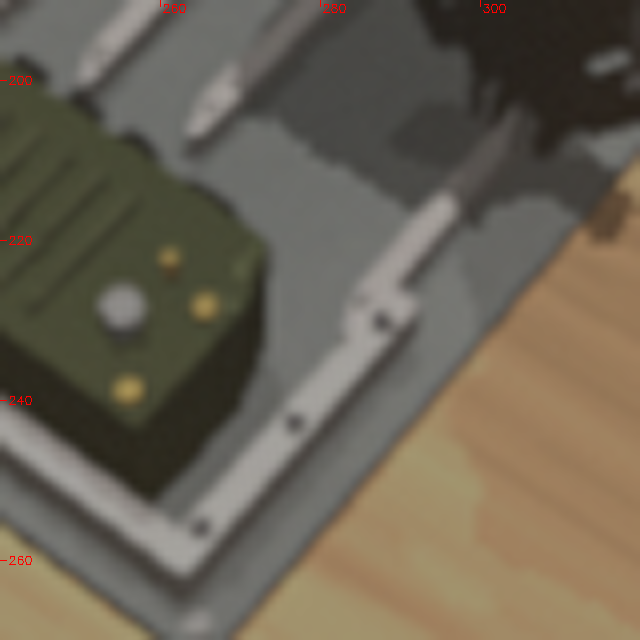

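View pics/d8c.png

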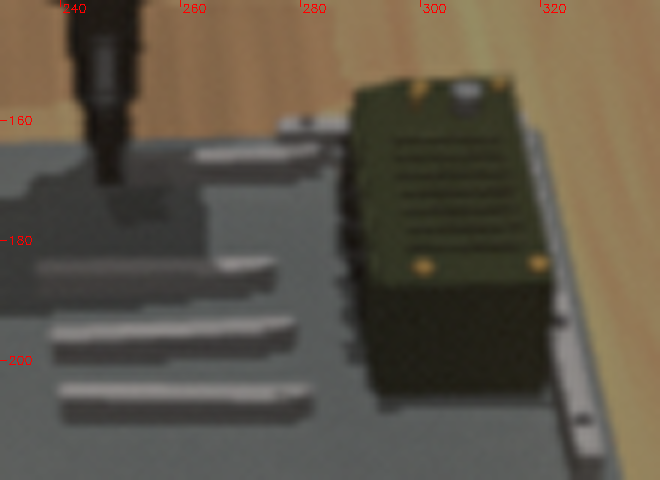

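Call:
move_arm(
  commands=[
    [[0.4,-0.008,0.01],[0,0,0],-1],
    [[0.4,-0.008,0],[0,0,0],-1],
    [[0,0,0],[0,0,0],-1],
  ],
)

```text
clock: 7.2
tcp_pos: [0.5631, 0.1054, 0.0307]
orientation: [0.001, 0.01, 1.0, 0.0]
wrist_force: [1.2, -0.7, 0.1]
finger_gap: 0.0088
```

Call:
move_arm(
  commands=[
    [[0.4,-0.008,0],[0,0,0],-1],
    [[0.4,-0.008,0],[0,0,0],-1],
    [[0,0,0],[0,0,0],-1],
    [[0,0,0],[0,0,0],-1],
  ],
)

```text
clock: 7.6
tcp_pos: [0.5932, 0.1049, 0.0305]
orientation: [0.0, 0.009, 1.0, 0.0]
wrist_force: [1.0, 0.3, 1.4]
finger_gap: 0.0088
```

Call:
move_arm(
  commands=[
    [[0.3,-0.006,0],[0,0,0],-1],
    [[0,0,0],[0,0,0],-1],
    [[0,0,0],[0,0,0],-0.5],
    [[0,0,0],[0,0,0],-0.5],
    [[0,0,0],[0,0,0],-0.5],
  ],
)

```text
clock: 8.1
tcp_pos: [0.6046, 0.1047, 0.0301]
orientation: [-0.0, 0.009, 1.0, 0.0]
wrist_force: [1.0, 0.4, 0.3]
finger_gap: 0.0213
```

Call:
move_arm(
  commands=[
    [[-0.6,0,0],[0,0,0],-0.5],
    [[-0.5,0,0],[0,0,0],-0.5],
    [[0,0,0],[0,0,0],-1],
    [[0,0,0],[0,0,0],-1],
    [[0,0,0],[0,0,0],-1],
  ],
)

```text
clock: 8.6
tcp_pos: [0.5628, 0.1047, 0.0309]
orientation: [0.001, 0.009, 1.0, 0.0]
wrist_force: [0.2, -0.2, 0.3]
finger_gap: -0.0002
```

Run:
```python
from h import *
s=env.get_state(); print(s['clock'],s['tcp_pos'],s['wrist_force'],s['finger_gap'])
c=wsnap('w9.png');snap('scene','s9.png')
crop('s9.png',240,190,80,80,8,'s9c.png');im=cv2.imread('pics/w9.png'); cv2.imwrite('pics/w9b.png',cv2.resize(im,(768,576),interpolation=cv2.INTER_CUBIC))
```

```text
8.6 [0.56276577 0.10465069 0.03085114] [ 0.23801431 -0.24792248  0.25562367] -0.00015956509403281495
```

View pics/w9b.png

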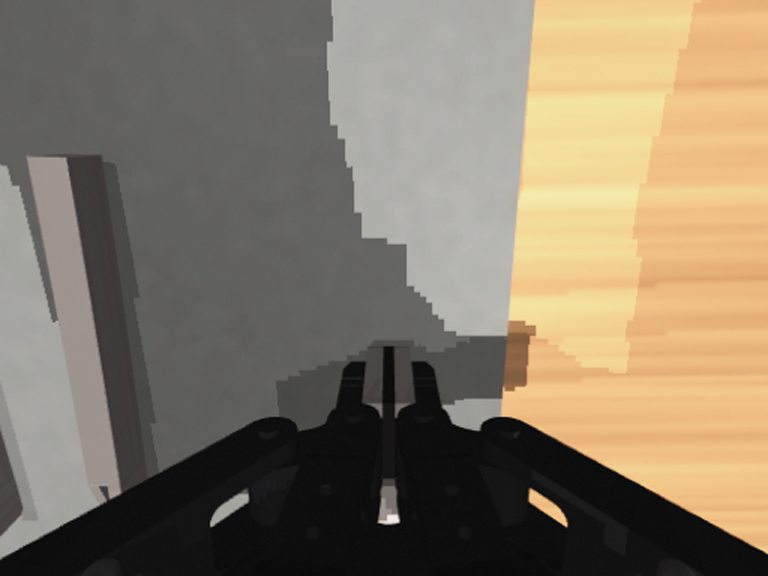

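View pics/s9c.png

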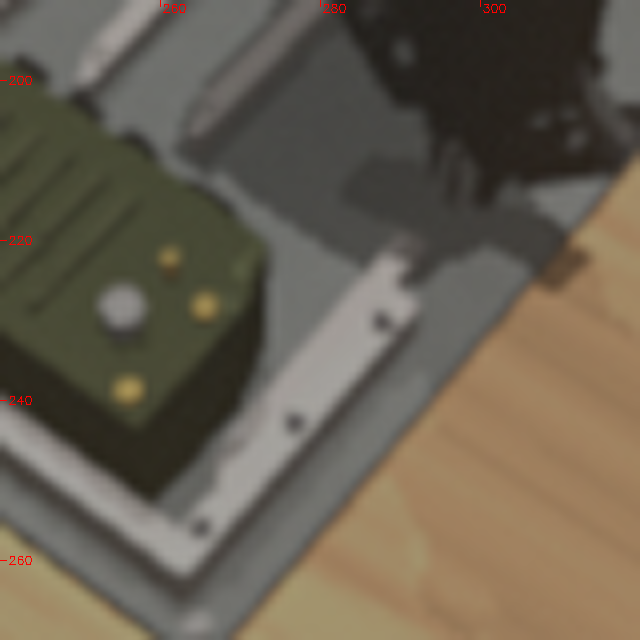

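Call:
move_arm(
  commands=[
    [[0.4,0,-0.02],[0,0,0],-1],
    [[0.3,0,0],[0,0,0],-1],
    [[0.2,0,0],[0,0,0],-1],
    [[0,0,0],[0,0,0],-1],
  ],
)

```text
clock: 9.1
tcp_pos: [0.5988, 0.1045, 0.0296]
orientation: [0.001, 0.01, 1.0, 0.0]
wrist_force: [-0.3, 0.1, -0.2]
finger_gap: -0.0004
```

Call:
move_arm(
  commands=[
    [[0.15,0,0],[0,0,0],-1],
    [[0.1,0,0],[0,0,0],-1],
    [[0,0,0],[0,0,0],-1],
  ],
)

```text
clock: 9.4
tcp_pos: [0.6079, 0.1047, 0.0297]
orientation: [0.0, 0.009, 1.0, 0.0]
wrist_force: [0.7, -0.4, -0.6]
finger_gap: 0.0002
```

Call:
move_arm(
  commands=[
    [[0.1,0,0],[0,0,0],-1],
    [[0,0,0],[0,0,0],-1],
  ],
)

```text
clock: 9.6
tcp_pos: [0.6114, 0.1047, 0.0296]
orientation: [-0.0, 0.009, 1.0, 0.0]
wrist_force: [-0.9, -0.1, 1.0]
finger_gap: -0.0001
```

Call:
move_arm(
  commands=[
    [[0.06,0,0],[0,0,0],-1],
    [[0,0,0],[0,0,0],-1],
  ],
)

```text
clock: 9.8
tcp_pos: [0.6118, 0.1047, 0.0295]
orientation: [-0.002, 0.009, 1.0, -0.0]
wrist_force: [-5.0, 0.1, 4.2]
finger_gap: 0.0
```

Call:
move_arm(
  commands=[
    [[0.05,0,0],[0,0,0],-1],
    [[0,0,0],[0,0,0],-1],
  ],
)

```text
clock: 10.0
tcp_pos: [0.6119, 0.1047, 0.0293]
orientation: [-0.004, 0.009, 1.0, -0.0]
wrist_force: [-10.3, -0.3, 6.7]
finger_gap: -0.0004
```

Run:
```python
from h import *
s=env.get_state(); print(s['clock'],s['tcp_pos'],s['wrist_force'],s['finger_gap'])
snap('scene','s10.png');snap('side','d10.png')
crop('s10.png',240,190,80,80,8,'s10c.png');crop('d10.png',250,140,90,60,8,'d10c.png')
```

```text
10.0 [0.61187922 0.10471463 0.02933167] [-10.34063293  -0.33149163   6.68752993] -0.00042665703971760225
```

View pics/s10c.png

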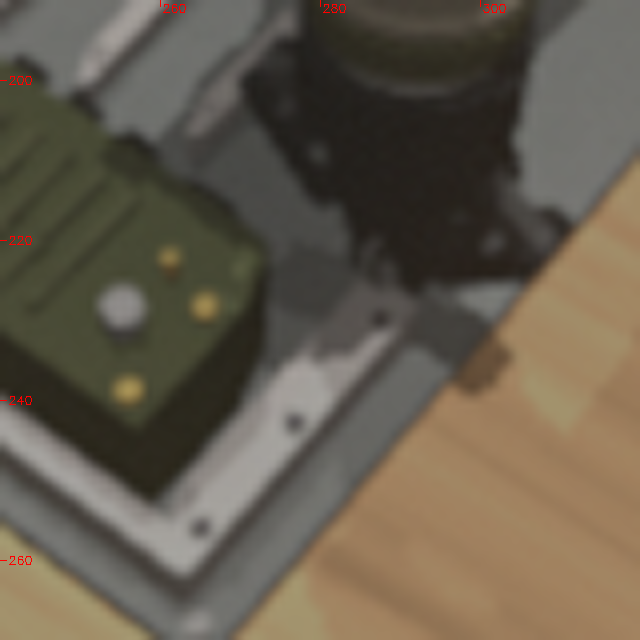

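View pics/d10c.png

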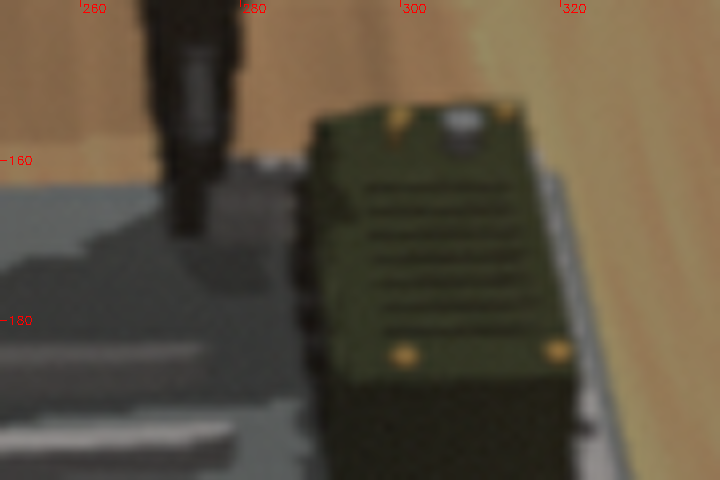

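Call:
move_arm(
  commands=[
    [[-0.7,0,0.1],[0,0,0],-1],
    [[-0.6,-0.5,0.9],[0,0,0],-1],
    [[-0.6,-0.5,0.9],[0,0,0],-1],
    [[-0.6,-0.5,0.9],[0,0,0],-1],
    [[-0.6,-0.5,0.9],[0,0,0],-0.3],
  ],
)

```text
clock: 10.6
tcp_pos: [0.4908, 0.0241, 0.1791]
orientation: [0.0, 0.009, 1.0, -0.0]
wrist_force: [1.3, 0.0, 0.8]
finger_gap: 0.0132
```

Call:
move_arm(
  commands=[
    [[0,-0.5,0.9],[0,0,0],-1],
    [[0,-0.5,0.9],[0,0,0],-1],
    [[0,0,0],[0,0,0],-1],
    [[0,0,0],[0,0,0],-1],
    [[0,0,0],[0,0,0],-1],
  ],
)

```text
clock: 11.1
tcp_pos: [0.4912, -0.0149, 0.2486]
orientation: [-0.001, 0.009, 1.0, 0.0]
wrist_force: [0.6, -0.1, 0.2]
finger_gap: 0.0
```

Run:
```python
from h import *
c=wsnap('w11.png')
s=env.get_state(); print(s['clock'],s['tcp_pos'],quatR(s['orientation'])[:2,0],s['wrist_force'],s['finger_gap'])
crop('w11.png',290,200,100,110,6,'w11c.png');im=cv2.imread('pics/w11.png'); cv2.imwrite('pics/w11b.png',cv2.resize(im,(768,576),interpolation=cv2.INTER_CUBIC))
```

```text
11.15 [ 0.4909827  -0.01476342  0.24823833] [-0.99983088  0.01822328] [ 0.52765182  0.11115862 -0.66952874] 0.00041000385787215297
```

View pics/w11b.png

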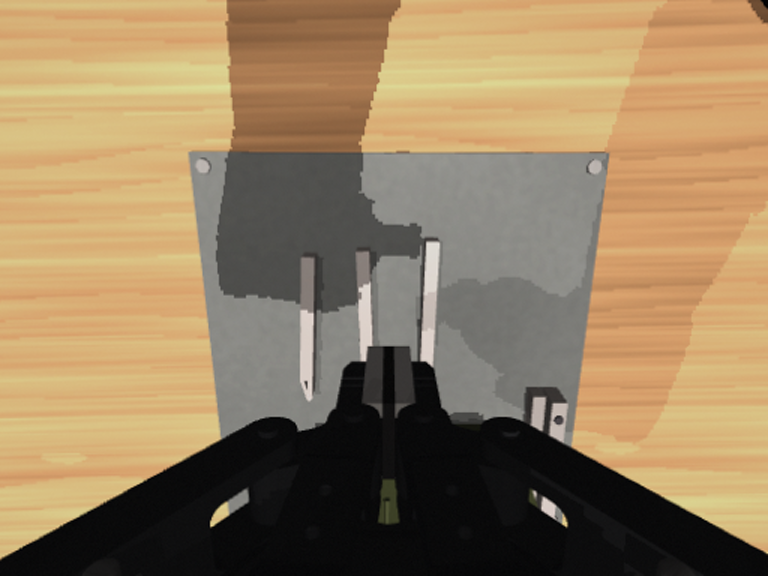

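View pics/w11c.png

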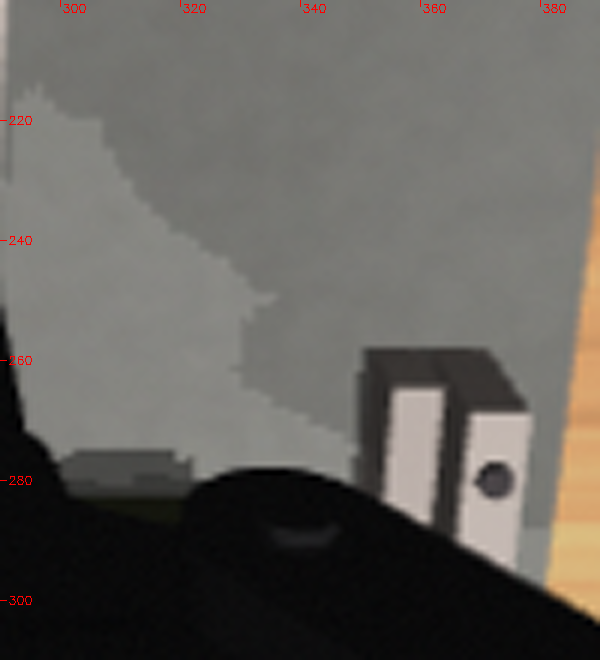

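Run:
```python
from h import *
c=load('w11.png')
print(onz(c,[(355.2,264.6),(364,264.4)],.024), onz(c,[(350.8,258)],.008), onz(c,[(368.5,268.7),(378.6,268.7)],.033))
# bar B
p=[(422/1.5,241/1.5),(439/1.5,240.5/1.5)]
print(onz(c,p,.024))
snap('scene','s12.png');crop('s12.png',225,185,75,75,8,'s12c.png')
s=load('scene0.png')
```

```text
[[0.62200415 0.09827649 0.024     ]
 [0.62189067 0.10884499 0.024     ]] [[0.62204325 0.09736378 0.008     ]] [[0.62236892 0.11135058 0.033     ]
 [0.62253801 0.12321274 0.033     ]]
[[0.49212994 0.00881899 0.024     ]
 [0.49199027 0.02123969 0.024     ]]
```

View pics/s12c.png

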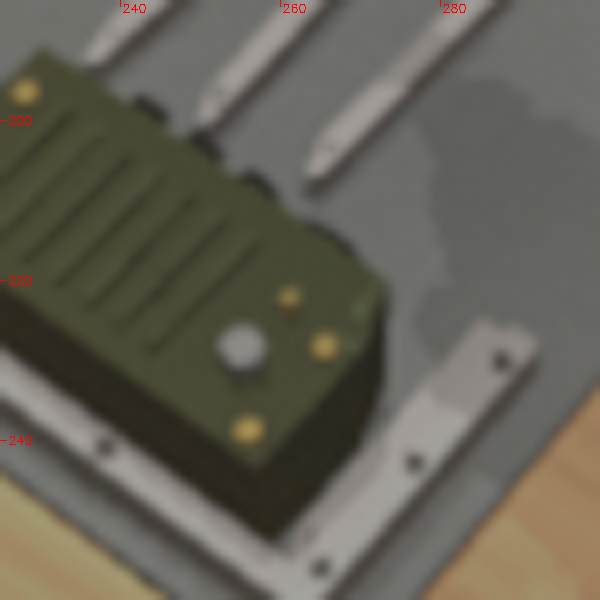

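Call:
move_arm(
  commands=[
    [[0.12,0.38,-1],[0,0,0],-0.3],
    [[0.12,0.38,-1],[0,0,0],-0.3],
    [[0,0,-1],[0,0,0],-0.3],
    [[0,0,-1],[0,0,0],-0.3],
    [[0,0,0],[0,0,0],-0.3],
  ],
)

```text
clock: 11.7
tcp_pos: [0.4959, 0.0165, 0.0837]
orientation: [-0.006, 0.009, 1.0, 0.001]
wrist_force: [-0.4, 0.6, -0.4]
finger_gap: 0.0298
```

Call:
move_arm(
  commands=[
    [[0,0,0],[0,0,0],-0.3],
    [[0,0,0],[0,0,0],-0.3],
    [[0,0,0],[0,0,0],-0.3],
  ],
)

```text
clock: 12.0
tcp_pos: [0.5031, 0.0149, 0.0918]
orientation: [0.002, 0.009, 1.0, -0.0]
wrist_force: [-1.3, 0.3, -0.6]
finger_gap: 0.0299
```

Run:
```python
from h import *
c=wsnap('w13.png')
s=env.get_state(); print(s['clock'],s['tcp_pos'],quatR(s['orientation'])[:2,0],s['wrist_force'],s['finger_gap'])
crop('w13.png',170,120,170,180,4,'w13c.png')
```

```text
12.05 [0.50289729 0.01482254 0.09162162] [-0.9998136   0.01896056] [ 0.25074775 -0.3641957  -1.13043481] 0.029940693628364552
```

View pics/w13c.png

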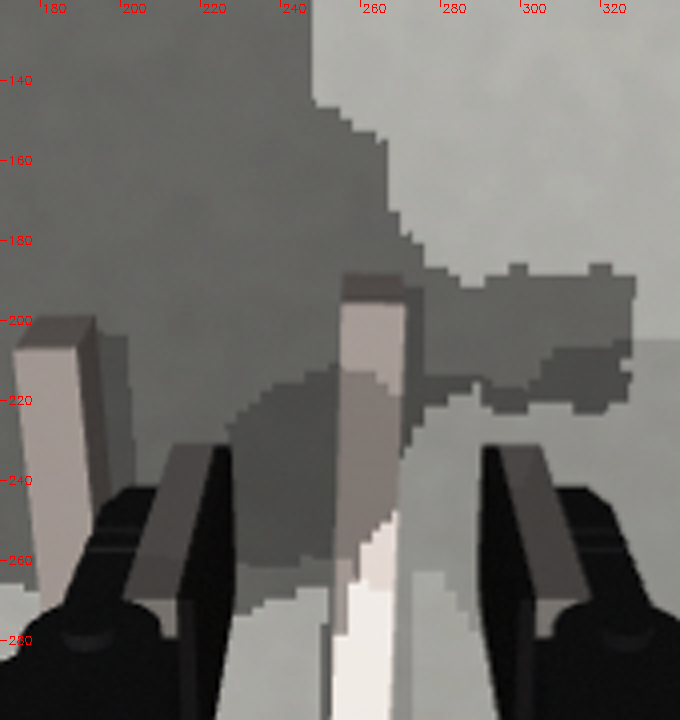

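Run:
```python
from h import *
c=load('w13.png')
print(onz(c,[(255,195.8),(271.2,196),(174/4+170,347/4+120),(246/4+128,347/4+120)],.024))
```

```text
[[ 0.49234999  0.01159731  0.024     ]
 [ 0.49266604  0.02166889  0.024     ]
 [ 0.49912897 -0.01462964  0.024     ]
 [ 0.49884545 -0.02968196  0.024     ]]
```

Call:
move_arm(
  commands=[
    [[-0.04,0.04,-0.6],[0,0,0],-0.3],
    [[0,0,-0.6],[0,0,0],-0.3],
    [[0,0,-0.2],[0,0,0],-0.3],
    [[0,0,0],[0,0,0],-0.3],
    [[0,0,0],[0,0,0],-0.3],
  ],
)

```text
clock: 12.55
tcp_pos: [0.5006, 0.0165, 0.0347]
orientation: [0.001, 0.009, 1.0, -0.0]
wrist_force: [0.1, 0.6, 0.8]
finger_gap: 0.0299
```

Call:
move_arm(
  commands=[
    [[0,0,-0.08],[0,0,0],-0.5],
    [[0,0,0],[0,0,0],-1],
    [[0,0,0],[0,0,0],-1],
    [[0,0,0],[0,0,0],-1],
  ],
  newtons=50,
)

```text
clock: 12.95
tcp_pos: [0.5004, 0.0165, 0.0312]
orientation: [0.001, 0.009, 1.0, -0.0]
wrist_force: [-0.3, -0.7, 5.4]
finger_gap: 0.0087
```

Call:
move_arm(
  commands=[
    [[0,0,0.06],[0,0,0],-1],
    [[0,0.98,0],[0,0,0],-1],
    [[0,0.98,0],[0,0,0],-1],
    [[0,0,0],[0,0,0],-1],
    [[0,0,0],[0,0,0],-1],
  ],
)

```text
clock: 13.45
tcp_pos: [0.4992, 0.0958, 0.0326]
orientation: [-0.0, 0.008, 1.0, -0.0]
wrist_force: [0.0, 0.8, -0.7]
finger_gap: 0.0079
```

Call:
move_arm(
  commands=[
    [[0,0,0],[0,0,0],-1],
    [[0,0,0],[0,0,0],-1],
  ],
)

```text
clock: 13.65
tcp_pos: [0.4997, 0.0942, 0.0327]
orientation: [-0.0, 0.01, 1.0, -0.0]
wrist_force: [0.0, -0.3, -0.9]
finger_gap: 0.0086
```

Run:
```python
from h import *
s=env.get_state(); print(s['clock'],s['tcp_pos'],quatR(s['orientation'])[:2,0],s['wrist_force'],s['finger_gap'])
snap('scene','s14.png');crop('s14.png',245,180,75,75,8,'s14c.png')
```

```text
13.65 [0.49967302 0.09421414 0.03272048] [-0.99979655  0.02016679] [ 0.04576665 -0.26789067 -0.92984703] 0.008574835330596374
```

View pics/s14c.png

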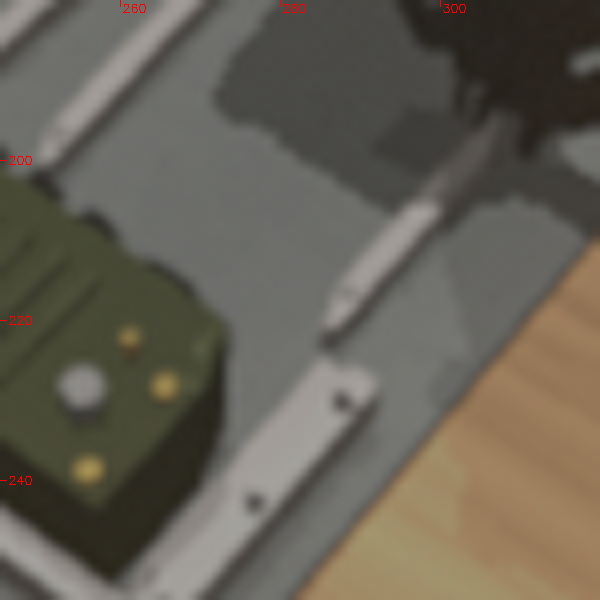

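Call:
move_arm(
  commands=[
    [[0.3,-0.006,-0.02],[0,0,0],-1],
    [[0.3,-0.006,0],[0,0,0],-1],
    [[0.3,-0.006,0],[0,0,0],-1],
    [[0,0,0],[0,0,0],-1],
  ],
)

```text
clock: 14.1
tcp_pos: [0.5387, 0.0936, 0.0323]
orientation: [0.001, 0.01, 1.0, 0.0]
wrist_force: [0.3, 0.6, -0.9]
finger_gap: 0.0088
```

Run:
```python
from h import *
s=env.get_state(); print(s['clock'],s['tcp_pos'],quatR(s['orientation'])[:2,0],s['wrist_force'],s['finger_gap'])
snap('scene','s15.png');crop('s15.png',235,190,75,75,8,'s15c.png')
```

```text
14.1 [0.53866033 0.09364668 0.03233495] [-0.99979329  0.020116  ] [ 0.34845777  0.63218235 -0.90936302] 0.00880538759053306
```

View pics/s15c.png

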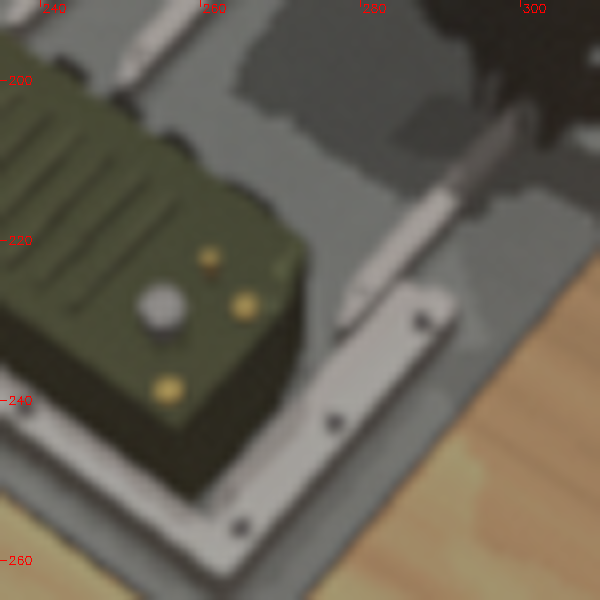

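Call:
move_arm(
  commands=[
    [[0.3,-0.006,0],[0,0,0],-1],
    [[0.3,-0.006,0],[0,0,0],-1],
  ],
)

```text
clock: 14.35
tcp_pos: [0.5591, 0.0937, 0.0318]
orientation: [-0.001, 0.01, 1.0, 0.0]
wrist_force: [-0.2, 0.3, -0.7]
finger_gap: 0.0083
```

Call:
move_arm(
  commands=[
    [[0.2,-0.004,0],[0,0,0],-1],
    [[0.2,-0.004,0],[0,0,0],-1],
  ],
)

```text
clock: 14.55
tcp_pos: [0.5755, 0.0935, 0.0318]
orientation: [-0.001, 0.009, 1.0, 0.0]
wrist_force: [-1.9, 1.8, -1.0]
finger_gap: 0.0085
```

Call:
move_arm(
  commands=[
    [[0.2,-0.004,0],[0,0,0],-1],
    [[0.2,-0.004,0],[0,0,0],-1],
  ],
)

```text
clock: 14.75
tcp_pos: [0.5885, 0.0942, 0.0312]
orientation: [-0.004, 0.009, 1.0, 0.001]
wrist_force: [-15.2, 3.6, 13.1]
finger_gap: 0.0081
```

Call:
move_arm(
  commands=[
    [[0.0,0,0.02],[0,0,0],-1],
  ],
)

```text
clock: 14.85
tcp_pos: [0.5899, 0.0943, 0.0321]
orientation: [-0.002, 0.009, 1.0, 0.001]
wrist_force: [-3.8, 3.7, -0.4]
finger_gap: 0.0087
```

Run:
```python
from h import *
s=env.get_state(); print(s['clock'],s['tcp_pos'],quatR(s['orientation'])[:2,0],s['wrist_force'],s['ft_torque'],s['finger_gap'])
snap('scene','s16.png');crop('s16.png',225,190,75,75,8,'s16c.png')
```

```text
14.85 [0.58985441 0.09431816 0.03205237] [-0.99983881  0.0172841 ] [-3.78891474  3.74100327 -0.43837664] [0.77378419 0.82750141 0.36630681] 0.008741956083833501
```

View pics/s16c.png

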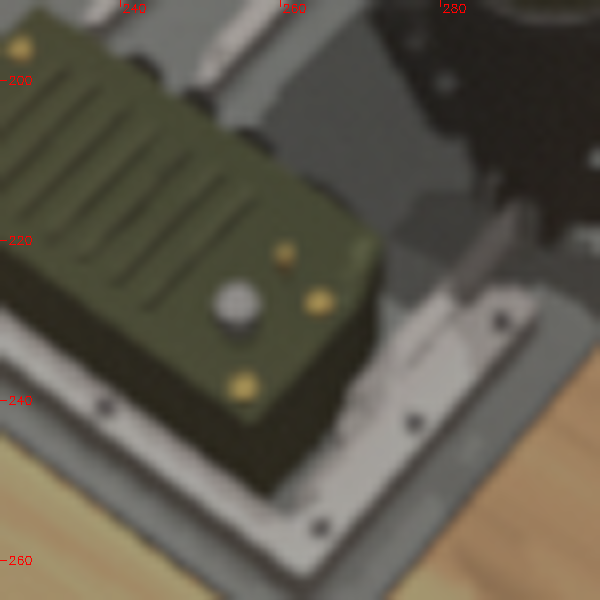

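Call:
move_arm(
  commands=[
    [[0.1,-0.002,0],[0,0,0],-1],
    [[0.1,-0.002,0],[0,0,0],-1],
  ],
)

```text
clock: 15.1
tcp_pos: [0.5978, 0.0943, 0.0321]
orientation: [-0.002, 0.009, 1.0, 0.001]
wrist_force: [-4.4, 4.0, 0.3]
finger_gap: 0.0084
```

Call:
move_arm(
  commands=[
    [[0.1,-0.002,0.01],[0,0,0],-1],
    [[0.1,-0.002,0],[0,0,0],-1],
  ],
)

```text
clock: 15.3
tcp_pos: [0.6061, 0.0942, 0.0325]
orientation: [-0.002, 0.009, 1.0, 0.001]
wrist_force: [-3.5, 4.8, -0.0]
finger_gap: 0.0085
```

Call:
move_arm(
  commands=[
    [[0,0,0],[0,0,0],-0.5],
    [[0,0,0],[0,0,0],-0.5],
    [[0,0,0],[0,0,0],-0.5],
  ],
)

```text
clock: 15.6
tcp_pos: [0.6082, 0.0926, 0.0335]
orientation: [0.0, 0.01, 1.0, -0.0]
wrist_force: [0.9, -0.3, 0.9]
finger_gap: 0.0212
```

Call:
move_arm(
  commands=[
    [[-0.6,0,0],[0,0,0],-0.5],
    [[-0.5,0,0],[0,0,0],-0.5],
    [[0,0,0],[0,0,0],-1],
    [[0,0,0],[0,0,0],-1],
    [[0,0,0],[0,0,0],-1],
  ],
)

```text
clock: 16.1
tcp_pos: [0.5654, 0.0927, 0.0338]
orientation: [0.001, 0.01, 1.0, 0.0]
wrist_force: [0.5, -0.6, 0.2]
finger_gap: 0.0003
```

Run:
```python
from h import *
s=env.get_state(); print(s['clock'],s['tcp_pos'],quatR(s['orientation'])[:2,0],s['wrist_force'],s['finger_gap'])
snap('scene','s17.png');crop('s17.png',225,185,75,75,8,'s17c.png')
```

```text
16.1 [0.56536903 0.09274584 0.03382973] [-0.99981395  0.01914167] [ 0.45987394 -0.58878423  0.2196136 ] 0.00025960917501104065
```

View pics/s17c.png

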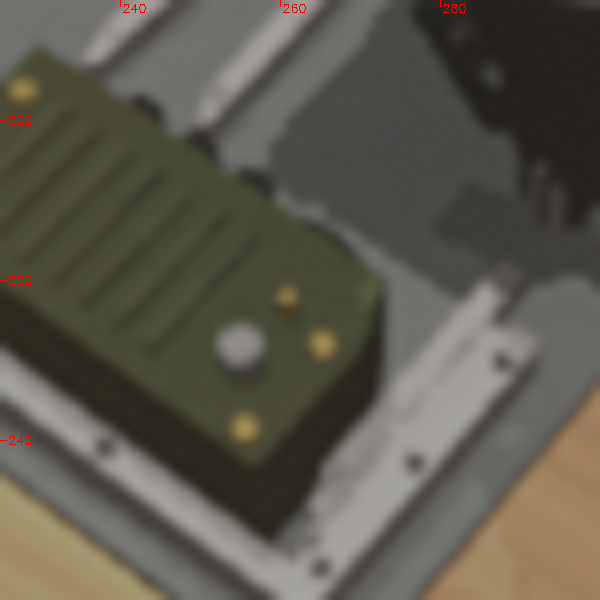

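Call:
move_arm(
  commands=[
    [[0.3,0.02,-0.08],[0,0,0],-1],
    [[0.15,0,0],[0,0,0],-1],
    [[0,0,0],[0,0,0],-1],
  ],
)

```text
clock: 16.45
tcp_pos: [0.5837, 0.0936, 0.0299]
orientation: [0.001, 0.01, 1.0, 0.0]
wrist_force: [0.6, -0.2, 0.4]
finger_gap: -0.0001
```

Call:
move_arm(
  commands=[
    [[0.15,0,0],[0,0,0],-1],
    [[0.1,0,0],[0,0,0],-1],
  ],
)

```text
clock: 16.65
tcp_pos: [0.5921, 0.0937, 0.0299]
orientation: [-0.0, 0.009, 1.0, 0.0]
wrist_force: [-0.2, 0.2, -0.1]
finger_gap: 0.0001
```

Call:
move_arm(
  commands=[
    [[0.1,0,0],[0,0,0],-1],
    [[0.1,0,0],[0,0,0],-1],
  ],
)

```text
clock: 16.85
tcp_pos: [0.5999, 0.0937, 0.03]
orientation: [-0.0, 0.009, 1.0, 0.0]
wrist_force: [-0.3, -0.2, -0.1]
finger_gap: 0.0002
```

Call:
move_arm(
  commands=[
    [[0.1,0,0],[0,0,0],-1],
  ],
)

```text
clock: 16.95
tcp_pos: [0.604, 0.0937, 0.03]
orientation: [-0.0, 0.009, 1.0, 0.0]
wrist_force: [-0.3, -0.4, 0.0]
finger_gap: -0.0002
```

Call:
move_arm(
  commands=[
    [[0.08,0,0],[0,0,0],-1],
  ],
)

```text
clock: 17.05
tcp_pos: [0.6073, 0.0937, 0.0301]
orientation: [0.0, 0.009, 1.0, 0.0]
wrist_force: [0.5, 0.3, -0.9]
finger_gap: -0.0
```

Call:
move_arm(
  commands=[
    [[0.08,0,0],[0,0,0],-1],
    [[0.06,0,0],[0,0,0],-1],
  ],
)

```text
clock: 17.25
tcp_pos: [0.6116, 0.0937, 0.0299]
orientation: [-0.001, 0.009, 1.0, 0.0]
wrist_force: [-8.0, 0.1, 5.7]
finger_gap: -0.0001
```

Call:
move_arm(
  commands=[
    [[0.05,0,0],[0,0,0],-1],
    [[0,0,0],[0,0,0],-1],
  ],
)

```text
clock: 17.45
tcp_pos: [0.6117, 0.0938, 0.0298]
orientation: [-0.003, 0.009, 1.0, -0.0]
wrist_force: [-9.0, 0.1, 5.8]
finger_gap: -0.0002
```

Call:
move_arm(
  commands=[
    [[-0.7,0,0.1],[0,0,0],-1],
    [[-0.6,-0.5,0.9],[0,0,0],-1],
    [[-0.6,-0.5,0.9],[0,0,0],-1],
    [[-0.6,-0.5,0.9],[0,0,0],-1],
    [[-0.6,-0.5,0.9],[0,0,0],-1],
  ],
)

```text
clock: 17.95
tcp_pos: [0.4897, 0.0131, 0.1796]
orientation: [0.0, 0.009, 1.0, -0.0]
wrist_force: [0.9, -0.5, -0.1]
finger_gap: 0.0
```

Call:
move_arm(
  commands=[
    [[0,-0.7,0.9],[0,0,0],-1],
    [[0,-0.7,0.9],[0,0,0],-1],
    [[0,0,0],[0,0,0],-1],
    [[0,0,0],[0,0,0],-1],
    [[0,0,0],[0,0,0],-1],
  ],
)

```text
clock: 18.45
tcp_pos: [0.4901, -0.0418, 0.249]
orientation: [-0.001, 0.009, 1.0, 0.0]
wrist_force: [0.1, -0.4, -0.3]
finger_gap: -0.0003
```

Run:
```python
from h import *
c=wsnap('w18.png')
s=env.get_state(); print(s['clock'],s['tcp_pos'],quatR(s['orientation'])[:2,0],s['wrist_force'],s['finger_gap'])
crop('w18.png',290,200,110,110,6,'w18c.png');crop('w18.png',190,130,130,130,5,'w18d.png')
```

```text
18.5 [ 0.48981372 -0.0415207   0.24864427] [-0.99983399  0.01806052] [-0.89361964 -0.31815013  0.14835776] 0.0003790488716904343
```

View pics/w18c.png

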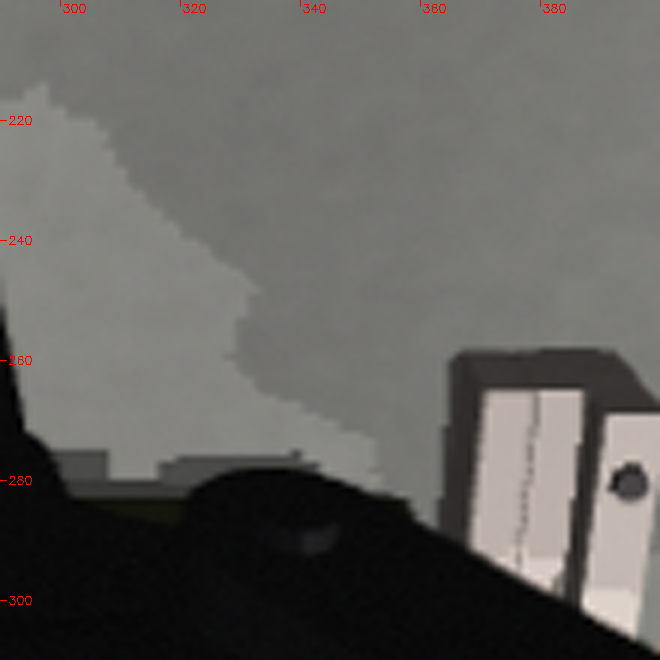

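View pics/w18d.png

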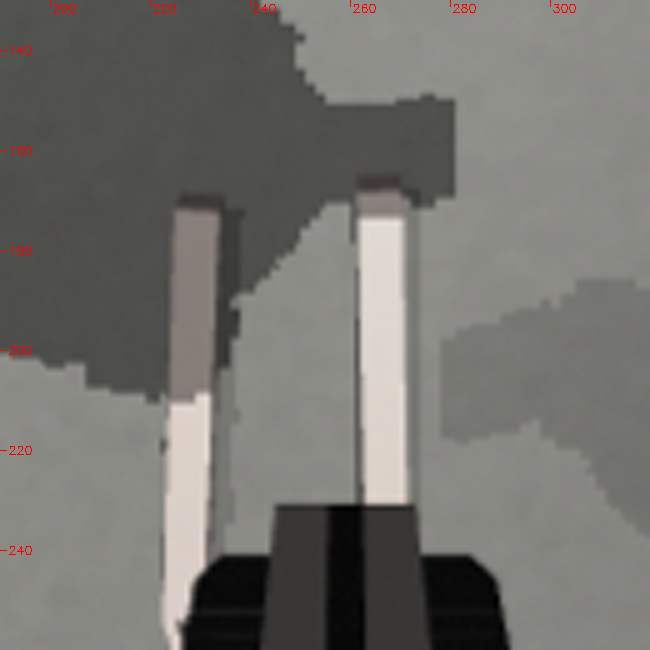

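Run:
```python
from h import *
c=load('w18.png')
print(onz(c,[(370.5,265),(379.7,265.2),(387.2,265.3)],.024), onz(c,[(391,268.7)],.033),onz(c,[(365,259)],.008))
print('C',onz(c,[(261,168),(270.6,167.8),(271.6,230),(262.2,230)],.024))
print('D',onz(c,[(225,172),(234,172)],.024))
```

```text
[[0.62200974 0.0900709  0.024     ]
 [0.62244202 0.10116021 0.024     ]
 [0.62270559 0.11018407 0.024     ]] [[0.62193401 0.1111353  0.033     ]] [[0.62290095 0.08857281 0.008     ]]
C [[ 0.49899195 -0.04044873  0.024     ]
 [ 0.49896117 -0.02983226  0.024     ]
 [ 0.57386048 -0.02923179  0.024     ]
 [ 0.57365784 -0.04025331  0.024     ]]
D [[ 0.50281673 -0.0804664   0.024     ]
 [ 0.50299885 -0.070484    0.024     ]]
```

Call:
move_arm(
  commands=[
    [[0.22,0.08,-1],[0,0,0],-0.5],
    [[0.22,0.08,-1],[0,0,0],-0.5],
    [[0,0,-1],[0,0,0],-0.5],
    [[0,0,-1],[0,0,0],-0.5],
    [[0,0,0],[0,0,0],-0.5],
  ],
)

```text
clock: 19.0
tcp_pos: [0.5026, -0.0337, 0.0838]
orientation: [-0.006, 0.009, 1.0, 0.001]
wrist_force: [-1.6, -0.4, -0.2]
finger_gap: 0.0215
```

Call:
move_arm(
  commands=[
    [[0,0,0],[0,0,0],-0.5],
    [[0,0,0],[0,0,0],-0.5],
    [[0,0,0],[0,0,0],-0.5],
  ],
)

```text
clock: 19.3
tcp_pos: [0.5099, -0.0361, 0.0922]
orientation: [0.002, 0.009, 1.0, -0.0]
wrist_force: [1.3, -0.2, 0.2]
finger_gap: 0.0215
```

Run:
```python
from h import *
c=wsnap('w19.png')
s=env.get_state(); print(s['clock'],s['tcp_pos'],quatR(s['orientation'])[:2,0],s['wrist_force'],s['finger_gap'])
crop('w19.png',170,120,170,180,4,'w19c.png')
```

```text
19.35 [ 0.509701   -0.03615308  0.09207857] [-0.99981786  0.0187164 ] [ 0.81211374  1.30625815 -0.03719701] 0.021570303052438344
```

View pics/w19c.png

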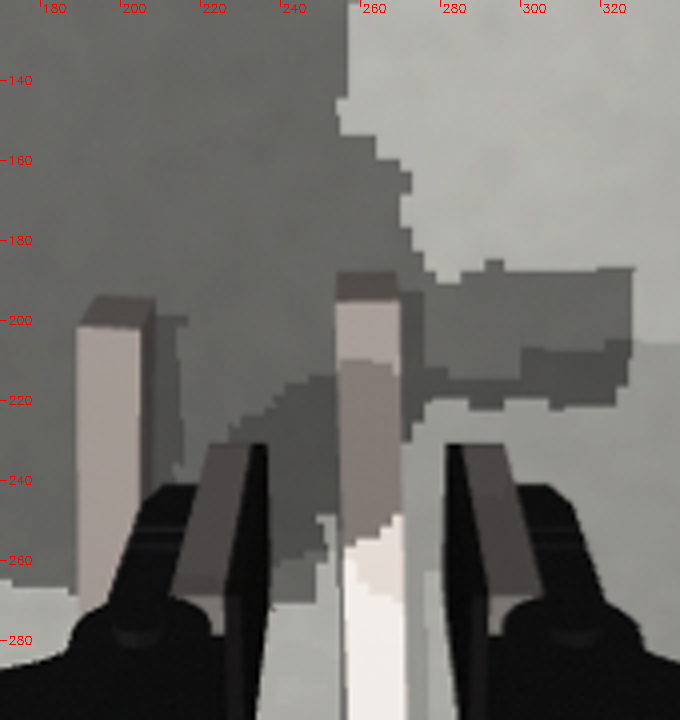

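Call:
move_arm(
  commands=[
    [[-0.04,0.035,-0.6],[0,0,0],-0.5],
    [[0,0,-0.6],[0,0,0],-0.5],
    [[0,0,-0.2],[0,0,0],-0.5],
    [[0,0,0],[0,0,0],-0.5],
    [[0,0,0],[0,0,0],-0.5],
  ],
)

```text
clock: 19.85
tcp_pos: [0.5074, -0.0347, 0.0351]
orientation: [0.001, 0.009, 1.0, -0.0]
wrist_force: [-0.9, -0.8, -0.3]
finger_gap: 0.0212
```

Call:
move_arm(
  commands=[
    [[0,0,-0.09],[0,0,0],-0.5],
    [[0,0,0],[0,0,0],-1],
    [[0,0,0],[0,0,0],-1],
    [[0,0,0],[0,0,0],-1],
  ],
)

```text
clock: 20.25
tcp_pos: [0.5072, -0.0346, 0.0312]
orientation: [0.001, 0.009, 1.0, -0.0]
wrist_force: [-0.0, -0.2, 5.0]
finger_gap: 0.0082
```

Run:
```python
from h import *
c=load('w19.png')
print(onz(c,[(253.7,195.3),(270,194.8)],.024))
c=wsnap('w20.png')
s=env.get_state(); print(s['clock'],s['tcp_pos'],quatR(s['orientation'])[:2,0],s['wrist_force'],s['finger_gap'])
im=cv2.imread('pics/w20.png'); cv2.imwrite('pics/w20b.png',cv2.resize(im,(768,576),interpolation=cv2.INTER_CUBIC))
```

```text
[[ 0.49885968 -0.04022574  0.024     ]
 [ 0.4987132  -0.03007066  0.024     ]]
20.3 [ 0.50721443 -0.03461442  0.03119396] [-0.99982187  0.01881554] [-0.60401212 -0.28868908  5.88425082] 0.008777937820531727
```

View pics/w20b.png

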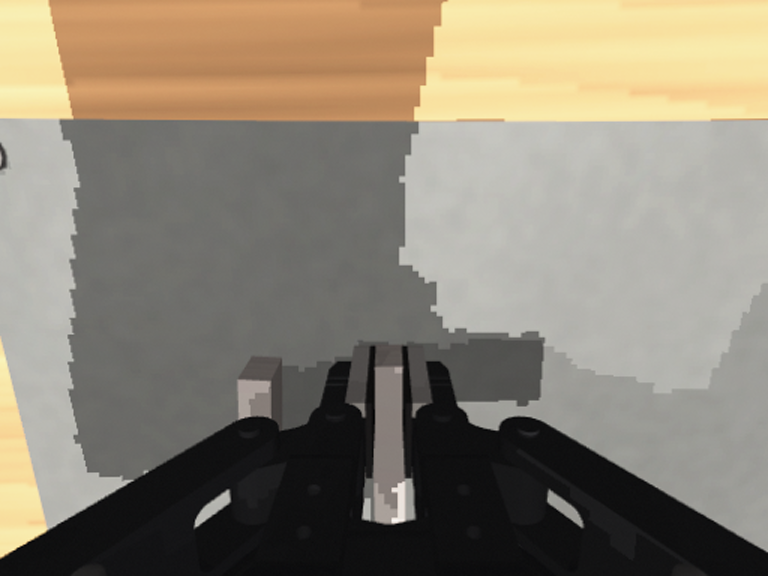

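Call:
move_arm(
  commands=[
    [[-0.38,0,0.06],[0,0,0],-1],
    [[0,1,0],[0,0,0],-1],
    [[0,1,0],[0,0,0],-1],
    [[0,1,0],[0,0,0],-1],
    [[0,0,0],[0,0,0],-1],
  ],
)

```text
clock: 20.8
tcp_pos: [0.4905, 0.0893, 0.0326]
orientation: [-0.0, 0.007, 1.0, 0.001]
wrist_force: [-0.2, 0.3, -1.8]
finger_gap: 0.0083
```

Call:
move_arm(
  commands=[
    [[0,0,0],[0,0,0],-1],
    [[0,0,0],[0,0,0],-1],
    [[0,0,0],[0,0,0],-1],
  ],
)

```text
clock: 21.1
tcp_pos: [0.4914, 0.0845, 0.0327]
orientation: [-0.0, 0.01, 1.0, -0.0]
wrist_force: [-0.0, -0.5, -1.1]
finger_gap: 0.0082
```

Run:
```python
from h import *
s=env.get_state(); print(s['clock'],s['tcp_pos'],quatR(s['orientation'])[:2,0],s['wrist_force'],s['finger_gap'])
snap('scene','s21.png');crop('s21.png',225,180,85,75,8,'s21c.png')
```

```text
21.1 [0.491353   0.08449772 0.0327294 ] [-0.99979025  0.02047897] [-0.03394082 -0.47333512 -1.13889444] 0.0082468099806125
```

View pics/s21c.png

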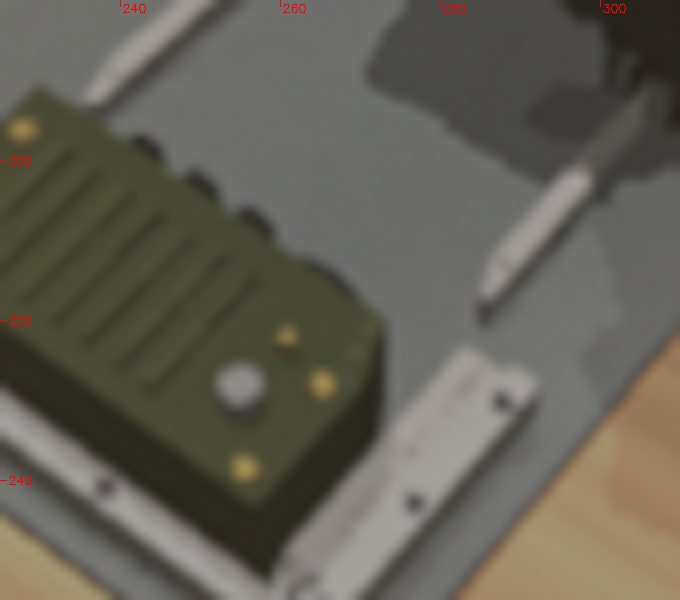

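Call:
move_arm(
  commands=[
    [[0.3,0.034,0],[0,0,0],-1],
    [[0.3,-0.006,0],[0,0,0],-1],
    [[0.3,-0.006,0],[0,0,0],-1],
    [[0,0,0],[0,0,0],-1],
  ],
)

```text
clock: 21.55
tcp_pos: [0.5299, 0.0856, 0.0331]
orientation: [0.001, 0.01, 1.0, 0.0]
wrist_force: [-0.6, 0.7, 0.1]
finger_gap: 0.0084
```

Run:
```python
from h import *
s=env.get_state(); print(s['clock'],s['tcp_pos'],quatR(s['orientation'])[:2,0],s['wrist_force'],s['finger_gap'])
snap('scene','s22.png');crop('s22.png',225,190,75,75,8,'s22c.png')
```

```text
21.55 [0.52988592 0.08555907 0.03314949] [-0.99979183  0.02023124] [-0.64167102  0.69993432  0.10516131] 0.008435916188350788
```

View pics/s22c.png

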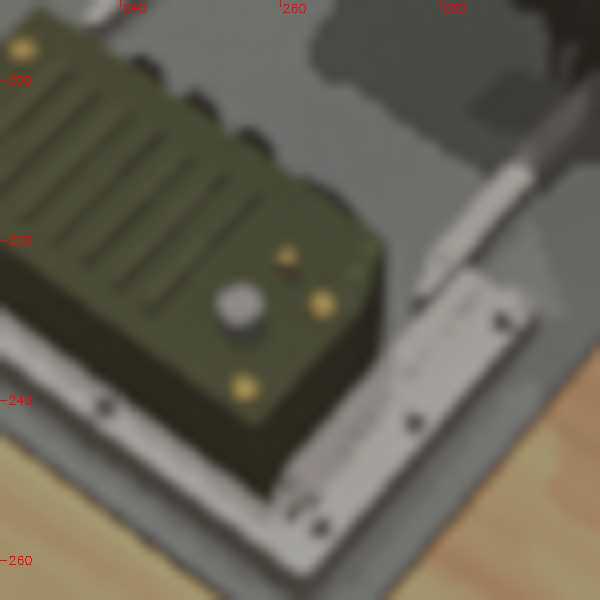

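Call:
move_arm(
  commands=[
    [[0.3,-0.006,-0.02],[0,0,0],-1],
    [[0.3,-0.006,0],[0,0,0],-1],
    [[0,0,0],[0,0,0],-1],
  ],
)

```text
clock: 21.9
tcp_pos: [0.5533, 0.0857, 0.0322]
orientation: [0.001, 0.01, 1.0, 0.0]
wrist_force: [-0.1, 0.2, -1.2]
finger_gap: 0.0085
```

Call:
move_arm(
  commands=[
    [[0.15,-0.003,0],[0,0,0],-1],
    [[0.15,-0.003,0],[0,0,0],-1],
  ],
)

```text
clock: 22.1
tcp_pos: [0.5623, 0.0861, 0.0317]
orientation: [-0.001, 0.009, 1.0, 0.0]
wrist_force: [-6.1, 2.0, -0.7]
finger_gap: 0.0087
```

Call:
move_arm(
  commands=[
    [[0.15,-0.003,0],[0,0,0],-1],
    [[0.1,-0.002,0],[0,0,0],-1],
  ],
)

```text
clock: 22.3
tcp_pos: [0.5656, 0.0862, 0.0312]
orientation: [-0.008, 0.009, 1.0, 0.0]
wrist_force: [-23.4, 1.5, 18.9]
finger_gap: 0.0083
```

Call:
move_arm(
  commands=[
    [[-0.17,0.01,0.02],[0,0,0],-1],
    [[0,0,0],[0,0,0],-1],
  ],
)

```text
clock: 22.5
tcp_pos: [0.5651, 0.0864, 0.0326]
orientation: [-0.001, 0.009, 1.0, 0.0]
wrist_force: [-4.5, 1.2, -0.8]
finger_gap: 0.0087
```

Run:
```python
from h import *
s=env.get_state(); print(s['clock'],s['tcp_pos'],quatR(s['orientation'])[:2,0],s['wrist_force'],s['finger_gap'])
snap('scene','s23.png');crop('s23.png',225,190,75,75,8,'s23c.png')
```

```text
22.5 [0.56514112 0.08639428 0.03255493] [-0.99983502  0.01804867] [-4.48226112  1.21329407 -0.80024633] 0.00866928872089912
```

View pics/s23c.png

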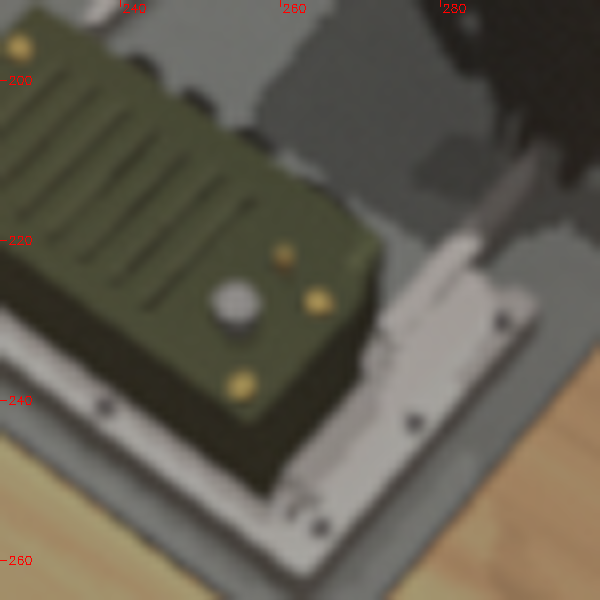

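Call:
move_arm(
  commands=[
    [[0.1,-0.002,0.02],[0,0,0],-1],
    [[0,0,0],[0,0,0],-1],
  ],
)

```text
clock: 22.75
tcp_pos: [0.5679, 0.0861, 0.0325]
orientation: [-0.003, 0.009, 1.0, 0.0]
wrist_force: [-6.3, 2.4, -0.4]
finger_gap: 0.0085
```

Call:
move_arm(
  commands=[
    [[0.1,-0.002,0.01],[0,0,0],-1],
    [[0,0,0],[0,0,0],-1],
  ],
)

```text
clock: 22.95
tcp_pos: [0.5716, 0.0861, 0.0326]
orientation: [-0.003, 0.009, 1.0, 0.0]
wrist_force: [-6.5, 1.3, -0.8]
finger_gap: 0.0085
```

Call:
move_arm(
  commands=[
    [[0.1,-0.002,0.01],[0,0,0],-1],
    [[0.1,-0.002,0.01],[0,0,0],-1],
  ],
)

```text
clock: 23.15
tcp_pos: [0.5784, 0.0859, 0.0331]
orientation: [-0.004, 0.009, 1.0, 0.0]
wrist_force: [-10.1, 2.4, -1.5]
finger_gap: 0.0084
```

Call:
move_arm(
  commands=[
    [[0.1,-0.002,0],[0,0,0],-1],
    [[0.1,-0.002,0],[0,0,0],-1],
  ],
)

```text
clock: 23.35
tcp_pos: [0.5863, 0.0858, 0.033]
orientation: [-0.004, 0.009, 1.0, 0.0]
wrist_force: [-9.1, 2.4, 0.0]
finger_gap: 0.0087
```

Call:
move_arm(
  commands=[
    [[0.1,-0.002,0],[0,0,0],-1],
    [[0.1,-0.002,0],[0,0,0],-1],
  ],
)

```text
clock: 23.55
tcp_pos: [0.5956, 0.0856, 0.0333]
orientation: [-0.003, 0.009, 1.0, 0.0]
wrist_force: [-6.3, 2.3, -0.5]
finger_gap: 0.0085
```

Call:
move_arm(
  commands=[
    [[0.1,-0.002,0],[0,0,0],-1],
    [[0.1,-0.002,0],[0,0,0],-1],
    [[0,0,0],[0,0,0],-0.5],
    [[0,0,0],[0,0,0],-0.5],
    [[0,0,0],[0,0,0],-0.5],
  ],
)

```text
clock: 24.05
tcp_pos: [0.6077, 0.0848, 0.0353]
orientation: [0.001, 0.01, 1.0, -0.0]
wrist_force: [-0.0, 1.0, -0.1]
finger_gap: 0.0217
```

Call:
move_arm(
  commands=[
    [[-0.6,0,0],[0,0,0],-0.5],
    [[-0.5,0,0],[0,0,0],-0.5],
    [[0,0,-0.05],[0,0,0],-1],
    [[0,0,0],[0,0,0],-1],
    [[0,0,0],[0,0,0],-1],
  ],
)

```text
clock: 24.55
tcp_pos: [0.5642, 0.0849, 0.0334]
orientation: [0.001, 0.01, 1.0, 0.0]
wrist_force: [0.7, 0.1, -0.1]
finger_gap: -0.0002
```

Run:
```python
from h import *
s=env.get_state(); print(s['clock'],s['tcp_pos'],quatR(s['orientation'])[:2,0],s['wrist_force'],s['finger_gap'])
snap('scene','s24.png');crop('s24.png',225,190,75,75,8,'s24c.png')
```

```text
24.55 [0.56422891 0.0849337  0.03336219] [-0.9998154   0.01905981] [ 0.69018702  0.11642127 -0.13659875] -0.00023006496209739685
```

View pics/s24c.png

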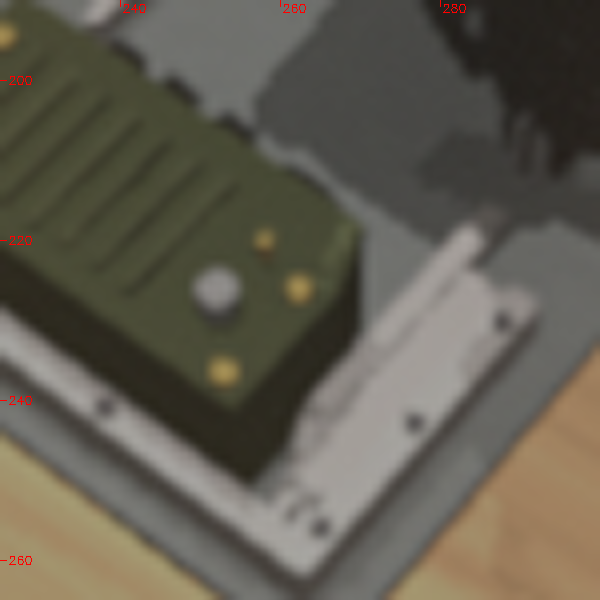

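Call:
move_arm(
  commands=[
    [[0.3,0.02,-0.06],[0,0,0],-1],
    [[0.15,0,0],[0,0,0],-1],
    [[0,0,0],[0,0,0],-1],
  ],
)

```text
clock: 24.9
tcp_pos: [0.5822, 0.0858, 0.0306]
orientation: [0.001, 0.009, 1.0, 0.0]
wrist_force: [0.0, -0.5, 0.3]
finger_gap: 0.0001
```

Call:
move_arm(
  commands=[
    [[0.15,0,0],[0,0,0],-1],
    [[0.1,0,0],[0,0,0],-1],
  ],
)

```text
clock: 25.1
tcp_pos: [0.5878, 0.0859, 0.0295]
orientation: [-0.003, 0.009, 1.0, -0.0]
wrist_force: [-7.3, -0.7, -0.5]
finger_gap: -0.0002
```

Call:
move_arm(
  commands=[
    [[0.1,0,0],[0,0,0],-1],
    [[0.1,0,0],[0,0,0],-1],
  ],
)

```text
clock: 25.3
tcp_pos: [0.594, 0.0858, 0.0287]
orientation: [-0.005, 0.009, 1.0, -0.0]
wrist_force: [-9.4, -1.3, 0.0]
finger_gap: -0.0003
```

Call:
move_arm(
  commands=[
    [[0.1,0,0],[0,0,0],-1],
  ],
)

```text
clock: 25.4
tcp_pos: [0.5976, 0.0857, 0.0285]
orientation: [-0.005, 0.009, 1.0, -0.0]
wrist_force: [-8.7, -1.8, -0.7]
finger_gap: -0.0
```

Call:
move_arm(
  commands=[
    [[0.08,0,0],[0,0,0],-1],
  ],
)

```text
clock: 25.5
tcp_pos: [0.6008, 0.0856, 0.0284]
orientation: [-0.005, 0.009, 1.0, -0.0]
wrist_force: [-9.3, -1.0, 0.5]
finger_gap: 0.0
```

Call:
move_arm(
  commands=[
    [[0.1,0,0.03],[0,0,0],-1],
    [[0.1,0,0.01],[0,0,0],-1],
  ],
)

```text
clock: 25.7
tcp_pos: [0.6084, 0.0855, 0.0299]
orientation: [-0.006, 0.009, 1.0, -0.001]
wrist_force: [-9.0, -1.8, -0.4]
finger_gap: 0.0001
```

Call:
move_arm(
  commands=[
    [[0.08,0,0],[0,0,0],-1],
    [[0.08,0,0],[0,0,0],-1],
  ],
)

```text
clock: 25.9
tcp_pos: [0.6119, 0.0854, 0.0292]
orientation: [-0.008, 0.009, 1.0, -0.001]
wrist_force: [-19.6, -1.2, 4.1]
finger_gap: 0.0
```

Call:
move_arm(
  commands=[
    [[0.04,0,0],[0,0,0],-1],
    [[0,0,0],[0,0,0],-1],
  ],
)

```text
clock: 26.1
tcp_pos: [0.6119, 0.0854, 0.0287]
orientation: [-0.01, 0.009, 1.0, -0.001]
wrist_force: [-18.1, -3.2, 4.1]
finger_gap: 0.0001
```

Home at the same stop (0.612). Back off and check.

Call:
move_arm(
  commands=[
    [[-0.7,0,0.1],[0,0,0],-1],
    [[-0.6,-0.5,0.9],[0,0,0],-1],
    [[-0.6,-0.5,0.9],[0,0,0],-1],
    [[-0.6,-0.5,0.9],[0,0,0],-1],
    [[-0.6,-0.5,0.9],[0,0,0],-1],
  ],
)

```text
clock: 26.6
tcp_pos: [0.4968, 0.0053, 0.1815]
orientation: [0.0, 0.009, 1.0, -0.0]
wrist_force: [0.8, -0.9, -0.1]
finger_gap: 0.0002
```

Call:
move_arm(
  commands=[
    [[0,-0.7,0.9],[0,0,0],-1],
    [[0,-0.7,0.9],[0,0,0],-1],
    [[0,0,0],[0,0,0],-1],
    [[0,0,0],[0,0,0],-1],
    [[0,0,0],[0,0,0],-1],
  ],
)

```text
clock: 27.1
tcp_pos: [0.4972, -0.0496, 0.251]
orientation: [-0.001, 0.009, 1.0, 0.0]
wrist_force: [0.8, -0.1, -0.6]
finger_gap: 0.0003
```

Run:
```python
from h import *
c=wsnap('w25.png')
s=env.get_state(); print(s['clock'],s['tcp_pos'],s['wrist_force'],s['finger_gap'])
im=cv2.imread('pics/w25.png'); cv2.imwrite('pics/w25b.png',cv2.resize(im,(768,576),interpolation=cv2.INTER_CUBIC))
crop('w25.png',320,220,90,90,6,'w25c.png')
snap('scene','s25.png');crop('s25.png',180,140,160,130,5,'s25c.png')
```

```text
27.15 [ 0.49699052 -0.04935716  0.25061841] [-0.15889226  1.11323964 -0.96118485] 0.00027680332825706687
```

View pics/w25b.png

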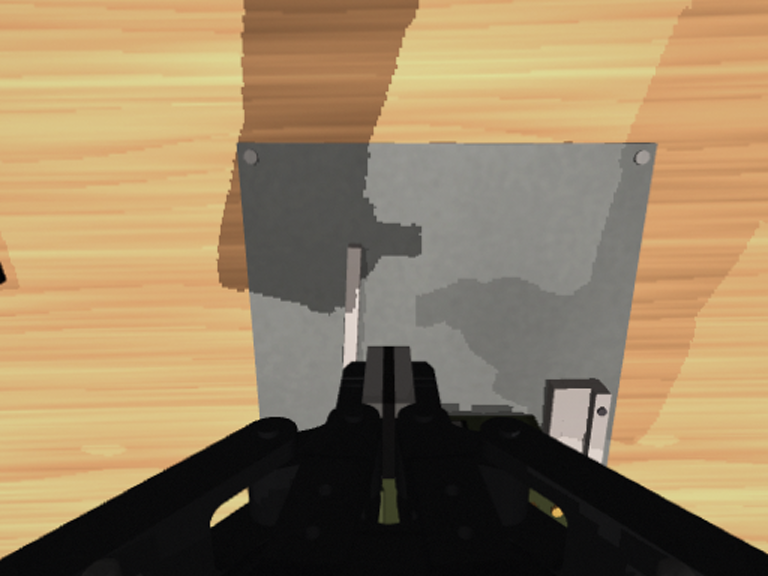

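View pics/w25c.png

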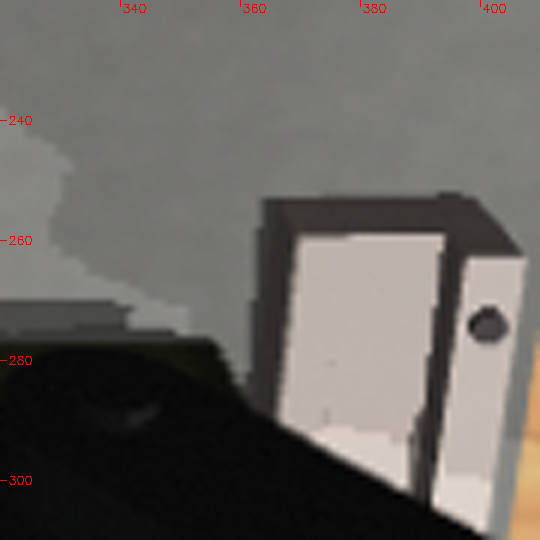

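View pics/s25c.png

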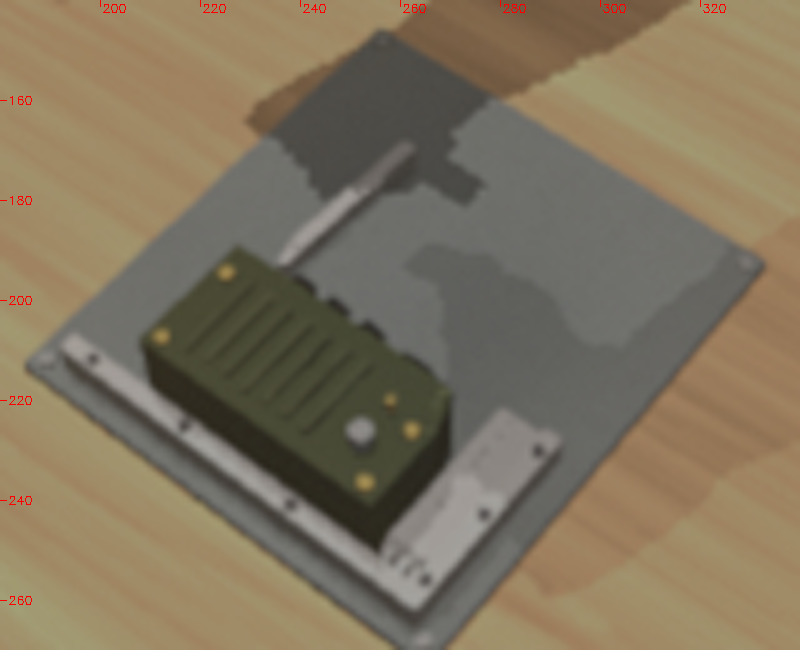

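Run:
```python
from h import *
c=load('w25.png')
print(onz(c,[(369,259),(394,259.2)],.024),onz(c,[(397.5,262.5)],.033),'D',onz(c,[(347.5/1.5,247/1.5),(361/1.5,247/1.5)],.024))
print(env.get_state()['clock']); print(job.hand_in())
```

```text
[[0.62204924 0.08052712 0.024     ]
 [0.62276012 0.11058623 0.024     ]] [[0.62203591 0.11100077 0.033     ]] D [[ 0.50215753 -0.08070885  0.024     ]
 [ 0.50233983 -0.07073665  0.024     ]]
27.2
the job is handed in; nothing more can be done
None
```

I slid three bars into the gap one after another, each fully home against the rear rail, and handed the job in at 27.2 s. Hand-in reported no verdict, and I had no direct reading of the spring force on the bars at rest.

- **First and second bars:** at the tail push both went in with well under 1 N until the rear rail stopped them. That is slightly below the 1 to 2 N given for a bar taking up play. In the gripper, before that push, the second bar also showed 15 N of push, which dropped to about 4 N once I raised it slightly. It also showed up to 4.8 N sideways. I put the 15 N down to contact with the deck, and I let the tail push decide that a further bar was needed.
- **Third bar:** the tail push took a steady 7 to 9 N over about 20 mm of travel and pushed the unit aside, so I stopped there. While still in the gripper it had jammed briefly, at 23 N push and 19 N upward. I backed off a little, raised it and went on without trouble.
- **Home position:** all three bars stopped at the same tool position, x ≈ 0.612 m. In the last picture their tails are level with the rail's front end (x ≈ 0.622 m). The three lie tight together, about 30 mm across, against the side rail.
- **Spare bar and bystanders:** the spare bar measured within 1 mm of where it started. The arm stayed clear of the screwdriver, jar and meter after it left its start position, but I did not re-measure them at the end.

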